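# Load the bead mill and throw its locking power toggle

## Robot

A 7-joint arm with a two-finger parallel gripper is mounted at the origin on the work surface. World frame = base frame: x ahead of the robot, y to its left, z up, the work surface at z = 0. Lengths are in m, angles in rad, forces in N, time in s.
With the tool pointing down it reaches from about 0.4 to 0.925 m from the base axis. Payload 4.1 kg.
Tool frame: the origin (TCP) lies midway between the tips of the shut fingers; the grasp point (between the pads) lies 19 mm behind it; z points along the fingers, y is the line along which they close (so a half turn about z gives the same grasp; the last joint's range is limited). The gripper opens to 85 mm and grips with 20 to 120 N. Pads are 22 mm wide; open, the fingers measure 114 mm over their backs; the gripper's body (76 mm by 85 mm) begins 54 mm behind the grasp point. The pads swing forward as they close: fully open they stand 13 mm farther back than shut.
Start: joints at [-1.218, 0.398, 0.045, 1.537, -0.019, 1.207, -0.051], TCP at [0.284, 0.585, 0.231] pointing down, gripper open.
Joint ranges: [-2.82, 2.82], [-0.49, 2.23], [-1.37, 1.46], [0, 2.46], [-1.36, 4.5], [0.23, 2], [-2.94, 2.94]. Speed limits (rad/s): [2.57, 2.57, 3.14, 3.14, 3.14, 3.14, 3.14].

## Interface

Orientations are given as a unit quaternion [x, y, z, w].
In Python, from rig import arm gives the robot as it stands.
- The arm moves only by the tool arm_command, never from a script. Its argument "steps" is a list that holds one entry, the list of rows, each a list of 7 numbers: the shift along the tool's x, y, z in m, then the turn, a rotation vector about the tool's x, y, z in rad, then the opening, from -1 (shut) to 1 (fully open). In form: [[[x, y, z, ax, ay, az, claw], ...]]. A call has exactly 8 rows; each row shifts and turns the commanded pose from where the row before left it, along the tool's axes as they then stand; what a row does not reach is not made up. A row lasts 1/10 s, in which the tool goes at most 50 mm and 8.59 degrees, less where a joint would pass 70% of its speed; a pose out of reach is approached as far as the arm can. A call is refused whole if a number of a shift passes 0.05 or a number of a turn 0.15, either way. A call with a gripper value outside its range is refused whole. The fingers move at their own pace and stop on an object; the grip force is fixed at half the most. Time passes only in rows, so rows that do not move let the fingers close, or fill a call up. It gives the time, the measured TCP pose, the force, the opening and the grip force at its end, in the units of the state.
- arm.read_state(): the state, without advancing time (a new reading comes with each control period).
- arm.capture(name): name is "scene" or "top"; returns the picture (384x512x3 uint8, red, green, blue); there is no depth.
- arm.camera_info(name): a dict with "K" (3x3 intrinsics, pixels), "pose" (4x4, takes a point from camera to world coordinates). Camera axes: x right, y down, z forward; pixel columns grow to the right and rows downward; lengths in m; the calibration is good to about 2 mm. A picture is of the moment at which its call begins. camera_info takes no time and is no camera call.
- arm.hand_in(): hands the job in; it is judged then, once.
The state is a dict: "time_s": time; "joints": joint angles; "qvel": joint speeds; "joint_efforts": joint torques, N m; "tool_pos": TCP position; "eef_rot": TCP orientation; "ft_force": force on the tool from outside, world axes, zero at the start; "moment": the same for the moment, N m; "finger_gap": finger opening in m; "grasp_force": force on a finger pad.
Only numpy, scipy, OpenCV 4.12 (cv2) and the standard library are available. Lean on these libraries where they do the work, as an engineer would, in place of code of your own. Each camera call takes 0.05 s, during which the arm holds its last target. There are 200 camera calls.

## Task

Load the bead mill: put the two pellets that stand on the bench into the two empty wells of the carrier so that every well holds exactly one standing pellet. Then switch the mill on: pull the locking toggle bat outward, flip it across to the other side and let it spring back in so that it locks there. Do not shift the bottles, box or other things on the bench.

Things in the scene. Friction and masses are not known exactly. Their poses are not given: they have to be found in the camera images.
- mill: bench bead mill, fixed, cream housing 370 (x) by 280 mm (y). Origin: at table height, mid width, where the flat front deck meets the sloping panel; x to its back, z up. Deck: x -180 to 0 mm, top at z 50. Grey panel rises from the deck's back edge at 32 deg to the horizontal, facing up and frontward. On it the toggle at y -30 mm; also a dial (radius 20, 18 tall) at y +85 and a lamp at y -110
- hood_edge (a point): middle of the lower front edge of the mill's overhead hood (fixed; axes as the mill's). The hood spans the whole width, is 50 mm tall and runs back from this edge, which lies just behind the knob in x and about 85 mm above it: an upright gripper body does not fit over the knob, so come in tilted, along the panel's normal (32 deg from vertical, leaning to the mill's front)
- pivot (a point): fixed point on the toggle's hinge axis, on the mill's panel. Its axes: z = the panel's outward normal, x = up the slope (this is the hinge axis), y = along the width of the panel, the same as the mill's y
- knob (a point): centre of the steel ball knob, 18 mm diameter, at the end of the locking toggle bat, 64 mm from the pivot (74 when pulled right out); shaft 9 mm diameter. Axes: z = outward along the bat, x = the hinge axis. Steel cheeks beside the bat reach 30 mm from the pivot
- swing (a joint): angle of the toggle bat, rad: 0 = OFF stop (leaning 0.42 rad off the panel's normal towards the mill's +y side), 0.84 = ON stop (leaning as far towards the mill's -y side). Light friction; right-hand rule about the x axis of pivot. Unless pulled out 7 mm or more, it is stopped at about 0.07 rad; it drops in again beyond about 0.77
- pull (a joint): how far the toggle bat is drawn outward along its own axis, m: 0 = in, 0.010 = stop. Sprung back in: 4 N at 0, 8 N at the stop
- carrier: four-well grey carrier block on a round aluminium turntable, fixed on the mill's deck at any angle. Origin: centre of the underside (deck height). Block 112 x 112 mm, its top 34 mm above the origin, turntable radius 78, 8 thick. Four square wells 34 x 34 mm, 16 deep (floor 18 mm above the origin), centred at x, y = +-26 mm, sides along the carrier's x and y
- well0 (a point): point on the axis of well 0, 16 mm above its floor (level with the top of the carrier): where the middle of a pellet standing in the well is; axes as the carrier's
- well1 (a point): point on the axis of well 1, 16 mm above its floor (level with the top of the carrier): where the middle of a pellet standing in the well is; axes as the carrier's
- well2 (a point): point on the axis of well 2, 16 mm above its floor (level with the top of the carrier): where the middle of a pellet standing in the well is; axes as the carrier's
- well3 (a point): point on the axis of well 3, 16 mm above its floor (level with the top of the carrier): where the middle of a pellet standing in the well is; axes as the carrier's
- pellet0: white ceramic grinding pellet, upright cylinder 24 mm diameter, 32 mm tall, 30 to 65 g, loose; origin at its middle, z along its axis; starts in one of the wells
- pellet1: white ceramic grinding pellet, upright cylinder 24 mm diameter, 32 mm tall, 30 to 65 g, loose; origin at its middle, z along its axis; starts in one of the wells
- pellet2: white ceramic grinding pellet, upright cylinder 24 mm diameter, 32 mm tall, 30 to 65 g, loose; origin at its middle, z along its axis; starts standing on the table among the bottles
- pellet3: white ceramic grinding pellet, upright cylinder 24 mm diameter, 32 mm tall, 30 to 65 g, loose; origin at its middle, z along its axis; starts standing on the table among the bottles
- tub: bystander: low white plastic tub with a lid, 38 mm diameter, 28 mm tall; origin centre of underside
- jar: bystander: small closed glass jar, radius 20, 60 mm tall; origin centre of underside
- vial: bystander: amber vial, radius 15, 68 mm tall; origin centre of underside
- slidebox: bystander: small plastic slide box 44 (x) x 38 (y) x 34 mm tall; origin centre of underside
- culture: bystander: tall glass bottle, radius 22, 150 mm tall; origin centre of underside
- pipette: bystander: pipette lying on the table along its own x, 260 mm long, 22 mm thick; origin under its middle

How it is judged:
By the outcome, as a careful person would: the job done as asked, in the order asked, and still so for the second after the job is handed in, with the robot touching nothing.
It also fails if it takes over 64 s, if anything falls off the work surface, if the arm or the gripper's body presses on something with over 40 N, if the wrist force passes 120 N, or if a joint passes its speed limit or range.

## Working session

There is one attempt and no reset: what is moved stays moved. The work goes in short steps, Python scripts to look and compute and a tool call to move; the robot and the scene stay as the last step left them, time stands still between calls to the robot, and variables do not carry over. Pictures are saved under pics/ and viewed, at most 10 in all, crops included, and the job is handed in when it is done.

Besides the shell and the picture viewer there is one more tool, called after "Request:" as a command line: name --argument value ..., lists and objects as JSON in quotes. arm_command: Moves the arm, as the interface text tells. Its arguments: {"type":"object","properties":{"steps":{"type":"array","items":{"type":"array","items":{"type":"array","items":{"type":"number"}}}}},"required":["steps"]}

```bash
mkdir -p pics; ls
python3 - <<'E'
from rig import arm
import cv2,numpy as np
np.set_printoptions(precision=4,suppress=True)
for n in("scene","top"):
    im=arm.capture(n); cv2.imwrite(f"pics/{n}0.png",cv2.resize(im[:,:,::-1],(800,600),interpolation=cv2.INTER_CUBIC)); cv2.imwrite(f"raw_{n}.png",im[:,:,::-1])
    c=arm.camera_info(n);print(n,np.array(c["K"]),np.array(c["pose"]))
s=arm.read_state()
for k in s:print(k,np.array(s[k]))
E
```

```text
pics
scene [[437.4632   0.     256.5463]
 [  0.     437.4632 191.8753]
 [  0.       0.       1.    ]] [[-0.9273  0.319  -0.1957  0.7502]
 [ 0.3742  0.7987 -0.4713  0.5414]
 [ 0.006  -0.5102 -0.86    1.2381]
 [ 0.      0.      0.      1.    ]]
top [[348.3414   0.     256.8088]
 [  0.     348.3414 194.6409]
 [  0.       0.       1.    ]] [[ 0.0148 -0.9937  0.1106  0.4087]
 [-0.9999 -0.0147  0.0017 -0.0357]
 [-0.     -0.1107 -0.9939  1.2625]
 [ 0.      0.      0.      1.    ]]
time_s 0.1
joints [-1.218   0.3991  0.045   1.5377 -0.0187  1.2069 -0.0507]
qvel [ 0.0005 -0.001   0.0006 -0.0053 -0.0009  0.001   0.0008]
joint_efforts [  0.0039 -47.6262   1.3707 -25.4948   0.0121   0.005   -0.    ]
tool_pos [0.2835 0.5843 0.2304]
eef_rot [ 0.2239  0.9746 -0.0009 -0.0001]
ft_force [0.0703 0.2574 0.0082]
moment [0.0016 0.0287 0.0117]
grasp_force 0.0
finger_gap 0.08511373034449782
```

View pics/scene0.png

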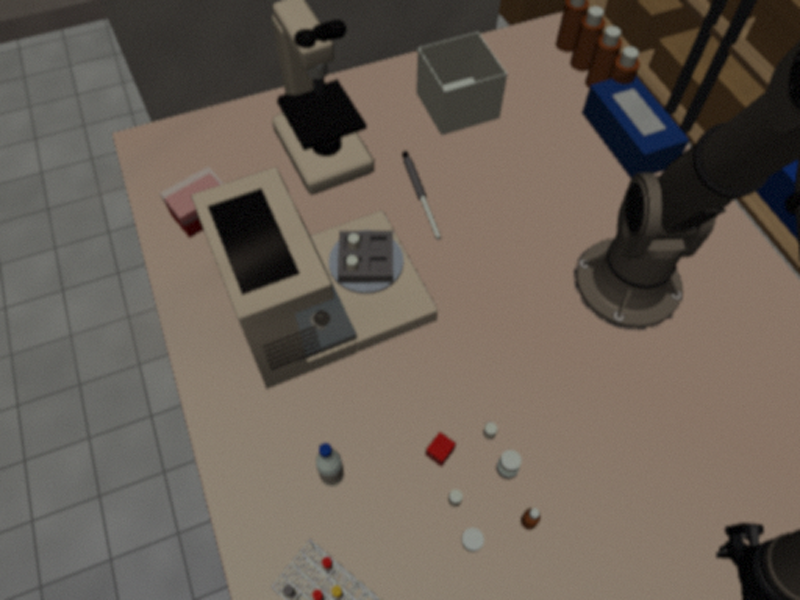

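View pics/top0.png

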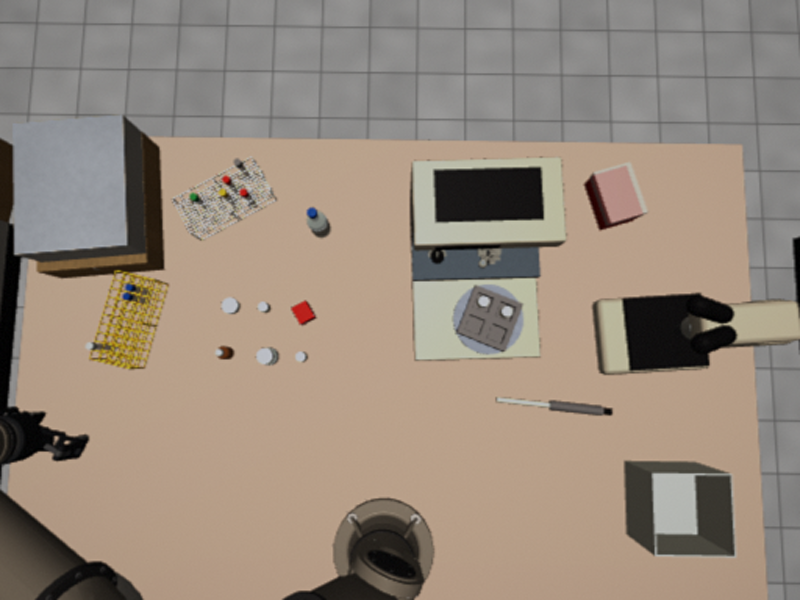

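The top view shows the mill (x ahead, top px 413–565, 155–360), the carrier at (488,318) with pellets in its two back wells, and the loose pellets at about (263,307) and (301,356). The tub, jar, vial and red box stand around them. Next I'll zoom in.

Run:
```python
import cv2,numpy as np
t=cv2.imread("raw_top.png");s=cv2.imread("raw_scene.png")
def crop(im,c,r,w,h,f):
    return np.clip(cv2.resize(im[r:r+h,c:c+w],None,fx=f,fy=f,interpolation=cv2.INTER_CUBIC).astype(float)*1.3,0,255).astype(np.uint8)
a=np.hstack([crop(t,260,145,100,75,4),crop(t,130,175,100,75,4)])
b=np.hstack([crop(s,180,130,100,75,4),crop(s,260,260,100,75,4)])
cv2.imwrite("pics/comp.png",np.vstack([a,b]))
```

```text
(no output)
```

View pics/comp.png

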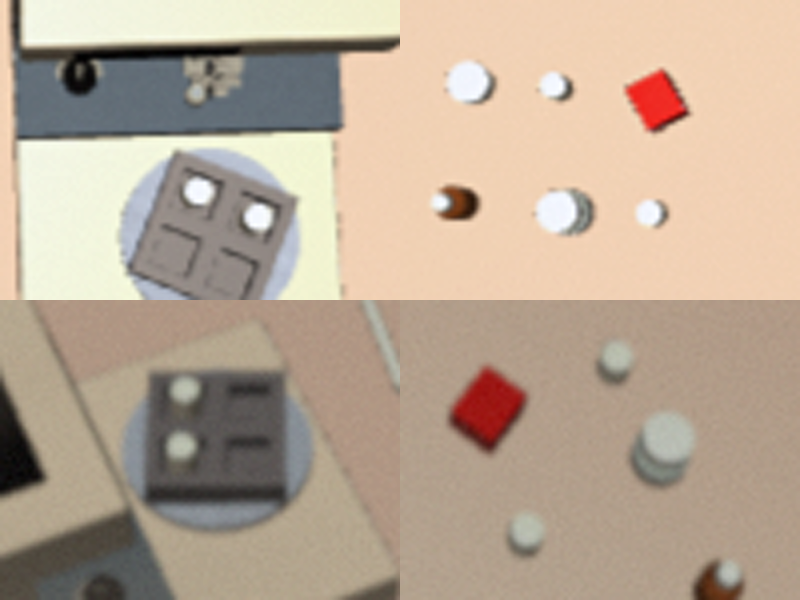

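The zoom gives clear picks: the carrier's top corners at about (177,150), (298,198) and (128,270) in the top crop, the pellets as clean blobs, and the knob at about (195,93). I'll measure with both cameras.

```bash
cat > h.py <<'E'
import numpy as np,cv2,json
from scipy.optimize import least_squares
from scipy.spatial.transform import Rotation as R
from rig import arm
np.set_printoptions(precision=4,suppress=True)
C={n:(np.array(arm.camera_info(n)["K"]),np.array(arm.camera_info(n)["pose"])) for n in("scene","top")}
def proj(n,P):
    K,T=C[n];p=(np.atleast_2d(P)-T[:3,3])@T[:3,:3]@K.T
    return p[:,:2]/p[:,2:]
def ray(n,uv,z):
    K,T=C[n];uv=np.atleast_2d(uv).astype(float)
    d=np.c_[uv,np.ones(len(uv))]@np.linalg.inv(K).T@T[:3,:3].T
    return T[:3,3]+d*((z-T[2,3])/d[:,2])[:,None]
def blob(mask,uv):
    n,l,st,ce=cv2.connectedComponentsWithStats(mask.astype(np.uint8))
    d=np.linalg.norm(ce[1:]-uv,axis=1);i=d.argmin()+1
    return ce[i],st[i,4]
def hullc(n,c,r,h):
    a=np.linspace(0,2*np.pi,40);P=np.c_[r*np.cos(a),r*np.sin(a),0*a]
    uv=proj(n,np.vstack([P+c,P+c+[0,0,h]])).astype(np.float32)
    m=cv2.moments(cv2.convexHull(uv));return np.array([m['m10'],m['m01']])/m['m00'],m['m00']
def cyl(n,uv,z,r,h):
    f=lambda q:hullc(n,np.r_[q,z],r,h)[0]-uv
    q=least_squares(f,ray(n,uv,z+h/2)[0,:2]).x
    return q,hullc(n,np.r_[q,z],r,h)[1]
E
python3 - <<'E'
from h import *
t=cv2.imread("raw_top.png").astype(int);s=cv2.imread("raw_scene.png").astype(int)
sat=lambda im:im.max(2)-im.min(2)
mt=(sat(t)<45)&(t.min(2)>190)
hs=cv2.cvtColor(s.astype(np.uint8),cv2.COLOR_BGR2HSV)
print("top px",t[196,168],t[180,180],"scene",s[275,314],s[270,330],s[230,223])
ms=(s[:,:,0]>0.85*s[:,:,2])&(s.min(2)>100)
for nm,z,r,h,ut,us in [("pA",0,.012,.032,(168.5,196.3),(313.7,275)),("pB",0,.012,.032,(192.7,228),(291.5,318.5)),
  ("tub",0,.019,.028,(147,195.3),(302.5,345)),("jar",0,.02,.06,(170.5,228),(326,296)),
  ("w0",.068,.012,.032,(309.5,192.5),(226,228)),("w1",.068,.012,.032,(324.3,199),(225,241.5))]:
    bt,at=blob(mt,ut);bs,as_=blob(ms,us)
    qt,Et=cyl("top",bt,z,r,h);qs,Es=cyl("scene",bs,z,r,h)
    print(nm,"top",bt,at,round(Et),qt,"scene",bs,as_,round(Es),qs)
# vial, slidebox
print("slide",ray("top",[[130+(656-400)/4,175+100/4]],.034))
print("slidecorners",ray("top",np.array([(626,92),(661,69),(687,108),(653,131)])/4-[100,0]+[130,175],.034)[:,:2])
print("vialcap",ray("top",[[130+40/4,175+202/4]],.068), "scene",ray("scene",[[260+328/4,260+273/4]],.068))
# carrier corners
tc=np.array([(177,150),(298,198),(128,270)])/4+[260,145]
w=ray("top",tc,.084);print("carrier top",w[:,:2],np.linalg.norm(w[1]-w[0]),np.linalg.norm(w[2]-w[0]),"c",(w[1]+w[2])[:2]/2)
sc=np.array([(149,372),(286,372),(285,488),(147,487)])/4+[180,55]
w=ray("scene",sc,.084);print("carrier scene",w[:,:2],np.linalg.norm(w-np.roll(w,1,0),axis=1),"c",w.mean(0))
# deck
dm=((t[:,:,2]>200)&(t[:,:,1]>t[:,:,2]-12)&(t[:,:,0]<t[:,:,1]-5))
dm[:int(145+130/4)]=0;dm[:,:255]=0;dm[:,360:]=0
n,l,st,ce=cv2.connectedComponentsWithStats(dm.astype(np.uint8));i=st[1:,4].argmax()+1;print(st[i])
v,u=np.where(l==i);W=ray("top",np.c_[u,v],.05)[:,:2].astype(np.float32)
print("deck",cv2.minAreaRect(W),cv2.boxPoints(cv2.minAreaRect(W)))
k=np.array([[260+195/4,145+93/4]]);print("knob ray z.12,.15",ray("top",k,.12),ray("top",k,.15))
print("panel/deck edge",ray("top",np.array([(17,137),(342,128)])/4+[260,145],.05))
E
```

```text
top px [196 190 187] [141 163 187] scene [133 143 141] [107 122 138] [104 119 136]Traceback (most recent call last):
  File "<stdin>", line 11, in <module>
  File "h.py", line 16, in blob
    d=np.linalg.norm(ce[1:]-uv,axis=1);i=d.argmin()+1
                                         ~~~~~~~~^^
ValueError: attempt to get argmin of an empty sequence
```

```bash
cat > m.py <<'E'
from h import *
t=cv2.imread("raw_top.png").astype(int);s=cv2.imread("raw_scene.png").astype(int)
mt=(t.min(2)>165)
print("deck px",t[213,280],t[190,275],"table",t[200,350])
s2=cv2.GaussianBlur(s.astype(np.float32),(0,0),.8)
ms=(s2[:,:,0]>0.865*s2[:,:,2])&(s2.min(2)>95)
for nm,z,r,h,ut,us in [("pA",0,.012,.032,(168.5,196.3),(313.7,275)),("pB",0,.012,.032,(192.7,228),(291.5,318.5)),
  ("tub",0,.019,.028,(147,195.3),(302.5,345)),("jar",0,.02,.06,(170.5,228),(326,296)),
  ("w0",.068,.012,.032,(309.5,192.5),(226,228)),("w1",.068,.012,.032,(324.3,199),(225,241.5))]:
    bt,at=blob(mt,ut);bs,as_=blob(ms,us)
    qt,Et=cyl("top",bt,z,r,h);qs,Es=cyl("scene",bs,z,r,h)
    print(nm,"top",bt,at,round(Et),qt,"scene",bs,as_,round(Es),qs)
print("slidecorners",ray("top",(np.array([(626,92),(661,69),(687,108),(653,131)])-[400,0])/4+[130,175],.034)[:,:2])
print("vialcap",ray("top",[[130+40/4,175+202/4]],.068), "scene",ray("scene",[[260+328/4,260+273/4]],.068))
tc=np.array([(177,150),(298,198),(128,270)])/4+[260,145]
w=ray("top",tc,.084);print("carrier top",w[:,:2],np.linalg.norm(w[1]-w[0]),np.linalg.norm(w[2]-w[0]),"c",(w[1]+w[2])[:2]/2)
sc=np.array([(149,372),(286,372),(285,488),(147,487)])/4+[180,130-75]
w=ray("scene",sc,.084);print("carrier scene",w[:,:2],np.linalg.norm(w-np.roll(w,1,0),axis=1),"c",w.mean(0))
dm=(abs(t-t[213,280]).max(2)<14)
dm[:int(145+130/4)]=0;dm[:,:255]=0;dm[:,360:]=0
n,l,st,ce=cv2.connectedComponentsWithStats(dm.astype(np.uint8));i=st[1:,4].argmax()+1;print(st[i])
v,u=np.where(l==i);W=ray("top",np.c_[u,v],.05)[:,:2].astype(np.float32)
print("deck",cv2.minAreaRect(W),cv2.boxPoints(cv2.minAreaRect(W)))
k=np.array([[260+195/4,145+93/4]]);print("knob ray z.12,.15",ray("top",k,.12),ray("top",k,.15))
print("panel/deck edge",ray("top",np.array([(17,137),(342,128)])/4+[260,145],.05))
E
python3 m.py
```

```text
deck px [170 189 187] [174 189 187] table [138 161 185]
pA top [167.5517 195.6897] 29 51 [0.5389 0.2873] scene [313.6809 273.8511] 47 84 [0.4213 0.1924]
pB top [191.4138 227.7241] 29 47 [0.4255 0.1973] scene [291.2281 317.3158] 57 86 [0.5344 0.2833]
tub top [146.2949 194.8846] 78 114 [0.5409 0.3645] scene [302.209  344.9492] 177 196 [0.5371 0.3613]
jar top [168.4684 227.3418] 79 150 [0.4254 0.275 ] scene [326.5556 294.2014] 144 260 [0.418  0.2645]
w0 top [309.2759 192.4138] 29 51 [ 0.5501 -0.2122] scene [232.4862 183.6239] 109 82 [ 0.5458 -0.1461]
w1 top [324.2759 198.5862] 29 53 [ 0.5297 -0.2631] scene [208. 282.] 1 94 [0.7179 0.1254]
slidecorners [[0.5298 0.2154]
 [0.5508 0.185 ]
 [0.5164 0.1608]
 [0.4956 0.1902]]
vialcap [[0.4297 0.3638 0.068 ]] scene [[0.4314 0.3699 0.068 ]]
carrier top [[ 0.5841 -0.1952]
 [ 0.5444 -0.2982]
 [ 0.4809 -0.1538]] 0.11036320505331748 0.11122352306009277 c [ 0.5126 -0.226 ]
carrier scene [[ 0.5443 -0.2927]
 [ 0.4406 -0.2514]
 [ 0.4827 -0.1474]
 [ 0.5827 -0.1883]] [0.1113 0.1116 0.1122 0.108 ] c [ 0.5126 -0.2199  0.084 ]
[ 265  179   80   51 2196]
deck ((0.5153034329414368, -0.19991466403007507), (0.17288430035114288, 0.27175581455230713), 2.4572174549102783) [[ 0.4231 -0.0679]
 [ 0.4348 -0.3394]
 [ 0.6075 -0.332 ]
 [ 0.5958 -0.0605]]
knob ray z.12,.15 [[ 0.6269 -0.2054  0.12  ]] [[ 0.6211 -0.2009  0.15  ]]
panel/deck edge [[ 0.5986 -0.0591  0.05  ]
 [ 0.6109 -0.3451  0.05  ]]
```

```bash
cat > m2.py <<'E'
from h import *
t=cv2.imread("raw_top.png").astype(int);s=cv2.imread("raw_scene.png").astype(int)
def cent(im,uv,r=7):
    # weighted centroid of brightness (blue channel) above midlevel
    u,v=int(round(uv[0])),int(round(uv[1]));p=im[v-r:v+r+1,u-r:u+r+1,0].astype(float)
    lo=np.median(p);hi=np.percentile(p,97);w=np.clip((p-lo)/(hi-lo),0,1);w[w<.45]=0
    n,l,st,ce=cv2.connectedComponentsWithStats((w>0).astype(np.uint8))
    w[l!=l[r,r]]=0
    V,U=np.mgrid[v-r:v+r+1,u-r:u+r+1]
    return np.array([(U*w).sum(),(V*w).sum()])/w.sum(),w.sum()
for nm,z,ut,us in [("pA",.032,(167.5,195.7),(291.2,317.3)),("pB",.032,(191.4,227.7),(313.7,273.9)),
  ("tub",.028,(146.3,194.9),(302,345)),("w0",.1,(309.3,192.4),(225,226.5)),("w1",.1,(324.3,198.6),(225.5,241))]:
    a,na=cent(t,ut);b,nb=cent(s,us)
    print(nm,a,na,ray("top",a,z)[0,:2],b,nb,ray("scene",b,z)[0,:2])
o=np.array([.375,.375])
H=np.array([[-1,-1],[1,-1],[1,1],[-1,1]])*.056
def model(q):
    c,sn=np.cos(q[2]),np.sin(q[2]);return np.c_[H@np.array([[c,sn],[-sn,c]])+q[:2],np.full(4,.084)]
tc=np.array([(128,270),(177,150),(298,198)])/4+[260,145]-o
sc=np.array([(149,372),(286,372),(285,488),(147,487)])/4+[180,55]-o
for n,px,roll,idx in(("top",tc,None,None),("scene",sc,None,None)):
    W=ray(n,px,.084)[:,:2]
    from scipy.optimize import linear_sum_assignment
    from scipy.spatial.distance import cdist
    def f(q):
        D=cdist(W,model(q)[:,:2]);i,j=linear_sum_assignment(D);return (W[i]-model(q)[j,:2]).ravel()
    r=least_squares(f,[.513,-.223,-.39]);print(n,r.x,r.fun)
E
python3 m2.py
```

```text
pA [167.6047 195.7162] 25.51724137931034 [0.5372 0.2832] [291.4483 316.7476] 38.0 [0.5359 0.2853]
pB [191.5552 227.7135] 26.70175438596491 [0.4253 0.1941] [314.046  273.2933] 33.025459688826025 [0.4239 0.1958]
tub [146.3643 194.9107] 71.03695806680881 [0.5394 0.3601] [302.3732 345.    ] 60.85714285714286 [0.539  0.3636]
w0 [309.2331 192.409 ] 30.946236559139784 [ 0.5483 -0.2098] [nan nan] 0.0 [nan nan]
w1 [324.169  198.7403] 30.642105263157895 [ 0.5277 -0.2599] [nan nan] 0.0 [nan nan]
top [ 0.5135 -0.225  -0.3733] [ 0.0003 -0.     -0.0007 -0.0006  0.0004  0.0007]
scene [ 0.5132 -0.2218 -0.3757] [ 0.0002 -0.0002  0.0006  0.      0.0017  0.     -0.0025  0.0002]m2.py:10: RuntimeWarning: invalid value encountered in divide
  return np.array([(U*w).sum(),(V*w).sum()])/w.sum(),w.sum()
```

Both cameras agree to 2–3 mm: pA is at (0.5365, 0.284), pB at (0.4245, 0.195), the carrier at (0.513, -0.223) with yaw -0.374, and the mill yaw is about 0.043. The plan is to work the pellets at tool heading 23.5°, the carrier's diagonal, so the fingers clear the neighbouring pellets.

```bash
cat >> h.py <<'E'
PA=np.array([.5365,.2843]);PB=np.array([.4246,.195])
car=np.array([.5133,-.2234]);cy=-.3745
def well(x,y): return car+np.array([np.cos(cy)*x-np.sin(cy)*y,np.sin(cy)*x+np.cos(cy)*y])
W2=well(-.026,.026);W3=well(-.026,-.026)
my=.043;mo=np.array([.605,-.1992,0])
Mz=R.from_euler('z',my)
def down(head): # tool y heading
    y=np.array([np.cos(head),np.sin(head),0]);z=np.array([0,0,-1.]);return R.from_matrix(np.c_[np.cross(y,z),y,z])
def delta(p,rot):
    s=arm.read_state();r0=R.from_quat(s["eef_rot"]);d=np.array(p)-s["tool_pos"]
    print("turn(tool)",(r0.inv()*rot).as_rotvec(),"shift after turn",rot.inv().apply(d),"shift before",r0.inv().apply(d))
H0=np.deg2rad(23.5)
E
python3 - <<'E'
from h import *
print(W2,W3);delta([*PA,.10],down(H0))
u=ray("top",np.array([[260+190/4-.4,145+48/4-.4]]),.217);print("hood edge",u)
E
```

```text
[ 0.4986 -0.1897] [ 0.4796 -0.2381]
turn(tool) [-0.0016  0.0008  0.709 ] shift after turn [-0.376   0.1124  0.1304] shift before [-0.3586 -0.1593  0.1307]
hood edge [[ 0.6444 -0.186   0.217 ]]
```

Request:
arm_command --steps '[[[0, 0, 0, 0, 0, 0.1418, 0.18], [0, 0, 0, 0, 0, 0.1418, 0.18], [0, 0, 0, 0, 0, 0.1418, 0.18], [0, 0, 0, 0, 0, 0.1418, 0.18], [0, 0, 0, 0, 0, 0.1418, 0.18], [-0.045, 0, 0, 0, 0, 0, 0.18], [-0.045, 0, 0, 0, 0, 0, 0.18], [-0.045, 0, 0, 0, 0, 0, 0.18]]]'

```text
time_s: 0.9
tool_pos: [0.3378, 0.4593, 0.2306]
eef_rot: [0.548, 0.837, -0.001, 0.0]
ft_force: [1.2, -0.2, 0.3]
finger_gap: 0.0504
grasp_force: 0.0
```

Request:
arm_command --steps '[[[-0.048, 0, 0, 0, 0, 0, 0.18], [-0.048, 0, 0, 0, 0, 0, 0.18], [-0.048, 0, 0, 0, 0, 0, 0.18], [-0.048, 0, 0, 0, 0, 0, 0.18], [-0.048, 0.02, 0.02, 0, 0, 0, 0.18], [0, 0.045, 0.02, 0, 0, 0, 0.18], [0, 0.045, 0.02, 0, 0, 0, 0.18], [0, 0, 0, 0, 0, 0, 0.18]]]'

```text
time_s: 1.7
tool_pos: [0.5321, 0.2888, 0.1674]
eef_rot: [0.549, 0.836, -0.003, -0.0]
ft_force: [-0.6, 1.0, -0.5]
finger_gap: 0.0503
grasp_force: 0.0
```

```bash
python3 -c "
from h import *
delta([*PA,.016],down(H0))"
```

```text
turn(tool) [-0.0059  0.0037 -0.0008] shift after turn [-0.0059  0.0022  0.1514] shift before [-0.0053  0.0031  0.1514]
```

Request:
arm_command --steps '[[[-0.0059, 0.0022, 0.04, -0.006, 0.0037, 0, 0.18], [0, 0, 0.04, 0, 0, 0, 0.18], [0, 0, 0.035, 0, 0, 0, 0.18], [0, 0, 0.02, 0, 0, 0, 0.18], [0, 0, 0.0164, 0, 0, 0, 0.18], [0, 0, 0, 0, 0, 0, 0.18], [0, 0, 0, 0, 0, 0, 0.18], [0, 0, 0, 0, 0, 0, 0.18]]]'

```text
time_s: 2.5
tool_pos: [0.5363, 0.2852, 0.0236]
eef_rot: [0.548, 0.836, 0.005, 0.001]
ft_force: [0.6, -0.1, 0.3]
finger_gap: 0.0501
grasp_force: 0.0
```

```bash
python3 -c "
from h import *
delta([*PA,.016],down(H0))
im=arm.capture('scene')[:,:,::-1]; cv2.imwrite('pics/g1.png',cv2.resize(im[255:375,240:400],None,fx=5,fy=5,interpolation=cv2.INTER_CUBIC))"
```

```text
turn(tool) [ 0.009  -0.0042 -0.0001] shift after turn [-0.0009 -0.0001  0.0076] shift before [-0.0009 -0.0002  0.0076]
```

View pics/g1.png

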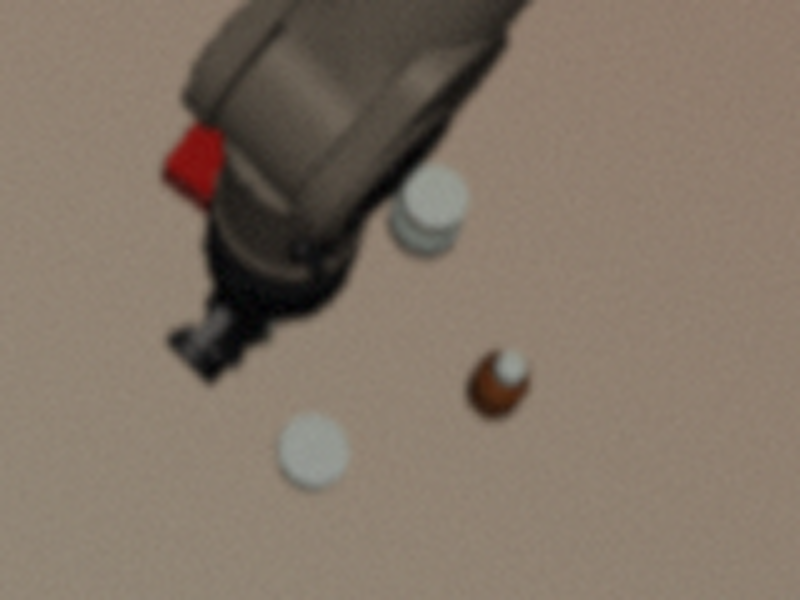

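The gripper hides the pellet here, and the tub, jar and vial are undisturbed. I'll go down the last 7 mm and close.

Request:
arm_command --steps '[[[-0.0009, 0, 0.0076, 0.009, -0.004, 0, 0.18], [0, 0, 0, 0, 0, 0, 0.18], [0, 0, 0, 0, 0, 0, -0.3], [0, 0, 0, 0, 0, 0, -0.6], [0, 0, 0, 0, 0, 0, -1], [0, 0, 0, 0, 0, 0, -1], [0, 0, 0, 0, 0, 0, -1], [0, 0, 0, 0, 0, 0, -1]]]'

```text
time_s: 3.35
tool_pos: [0.5358, 0.2839, 0.0147]
eef_rot: [0.548, 0.836, -0.001, -0.001]
ft_force: [-0.1, 1.3, 3.0]
finger_gap: 0.022
grasp_force: 58.8
```

Request:
arm_command --steps '[[[0, 0, -0.01, 0, 0, 0, -1], [0, 0, -0.03, 0, 0, 0, -1], [0, 0, -0.04, 0, 0, 0, -1], [0, 0, -0.04, 0, 0, 0, -1], [-0.03, -0.016, -0.03, 0, 0, 0, -1], [-0.036, -0.019, 0, 0, 0, 0, -1], [-0.036, -0.019, 0, 0, 0, 0, -1], [-0.036, -0.019, 0, 0, 0, 0, -1]]]'

```text
time_s: 4.15
tool_pos: [0.5235, 0.1268, 0.1654]
eef_rot: [0.548, 0.836, -0.001, -0.001]
ft_force: [-0.3, 0.0, -1.6]
finger_gap: 0.0215
grasp_force: 58.9
```

Request:
arm_command --steps '[[[-0.036, -0.019, 0, 0, 0, 0, -1], [-0.036, -0.019, 0, 0, 0, 0, -1], [-0.036, -0.019, 0, 0, 0, 0, -1], [-0.036, -0.019, 0, 0, 0, 0, -1], [-0.036, -0.019, 0, 0, 0, 0, -1], [-0.036, -0.019, 0, 0, 0, 0, -1], [-0.036, -0.019, 0, 0, 0, 0, -1], [0, 0, 0, 0, 0, 0, -1]]]'

```text
time_s: 4.95
tool_pos: [0.5006, -0.163, 0.166]
eef_rot: [0.553, 0.833, -0.003, 0.001]
ft_force: [0.2, 0.5, -0.2]
finger_gap: 0.0216
grasp_force: 58.9
```

```bash
python3 -c "
from h import *
delta([*W2,.0845],down(H0))"
```

```text
turn(tool) [-0.004   0.0039 -0.0106] shift after turn [-0.0237 -0.0124  0.0815] shift before [-0.0235 -0.0118  0.0816]
```

Request:
arm_command --steps '[[[-0.0237, -0.0124, 0, -0.004, 0.004, -0.0106, -1], [0, 0, 0, 0, 0, 0, -1], [0, 0, 0.02, 0, 0, 0, -1], [0, 0, 0.02, 0, 0, 0, -1], [0, 0, 0.015, 0, 0, 0, -1], [0, 0, 0, 0, 0, 0, -1], [0, 0, 0, 0, 0, 0, -1], [0, 0, 0, 0, 0, 0, -1]]]'

```text
time_s: 5.75
tool_pos: [0.5013, -0.182, 0.1111]
eef_rot: [0.544, 0.839, 0.002, -0.001]
ft_force: [-0.8, -0.1, -0.9]
finger_gap: 0.0214
grasp_force: 58.9
```

```bash
python3 -c "
from h import *
delta([*W2,.0845],down(H0))
a=arm.capture('scene')[:,:,::-1]; b=arm.capture('top')[:,:,::-1]
f=lambda i,r,c:cv2.resize(i[r:r+100,c:c+100],None,fx=4,fy=4,interpolation=cv2.INTER_CUBIC)
cv2.imwrite('pics/p1.png',np.clip(1.4*np.hstack([f(a,120,180),f(b,150,260)]).astype(float),0,255).astype(np.uint8))"
```

```text
turn(tool) [ 0.0026 -0.003   0.0109] shift after turn [-0.0059 -0.0055  0.0266] shift before [-0.0059 -0.0057  0.0266]
```

View pics/p1.png

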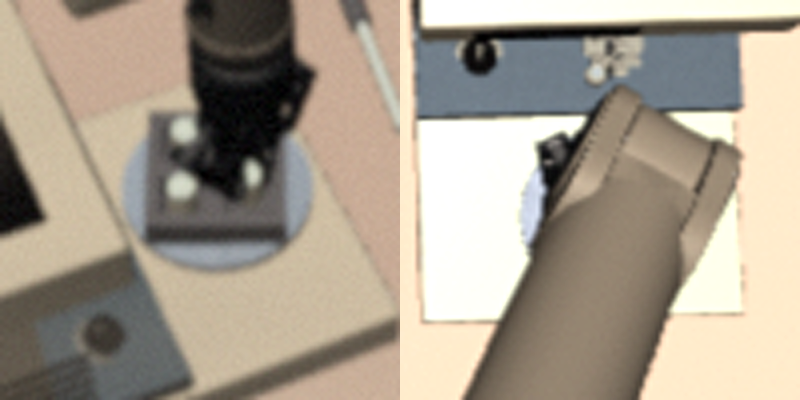

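The held pellet shows at (253,173) in the scene crop, over the right half of the near well, so I'll correct by 6 mm in each axis first.

Request:
arm_command --steps '[[[-0.0059, -0.0055, 0, 0.0026, -0.003, 0.0109, -1], [0, 0, 0, 0, 0, 0, -1], [0, 0, 0.009, 0, 0, 0, -1], [0, 0, 0, 0, 0, 0, -1], [0, 0, 0, 0, 0, 0, -1], [0, 0, 0, 0, 0, 0, -1], [0, 0, 0, 0, 0, 0, -1], [0, 0, 0, 0, 0, 0, -1]]]'

```text
time_s: 6.65
tool_pos: [0.498, -0.1899, 0.1012]
eef_rot: [0.548, 0.836, -0.0, -0.001]
ft_force: [-0.3, 0.2, -0.2]
finger_gap: 0.0216
grasp_force: 58.9
```

```bash
python3 -c "
from h import *
delta([*W2,.0845],down(H0))
a=arm.capture('scene')[:,:,::-1]; cv2.imwrite('w.png',a);p=a[160:180,232:256]; print(p[:,:,0])
print(proj('scene',[[*W2,.128-.026]]))"
```

```text
turn(tool) [-0.0013 -0.0006 -0.0003] shift after turn [-0.0001  0.0006  0.0167] shift before [-0.0001  0.0006  0.0167]
[[ 29  24  19  16  12  14  14  14  27  63  92  99  77  39  18  23  40  59
   77  96 116 123 125 122]
 [ 16  19  16  11  14  14   8  11  34  78 120 126 107  66  28  22  43  63
   78  96 113 119 121 122]
 [  8   6   9  12  16  12   3   8  37  85 123 139 121  79  38  27  47  64
   77  98 114 121 122 121]
 [  7   6  10  11  11  10   5  14  38  80 127 140 124  82  35  33  51  69
   76  95 113 121 124 122]
 [  7   1   9   6  11   9   8  20  37  76 120 133 114  73  36  40  57  67
   76  98 113 118 123 120]
 [ 22  13  13   7   7   2  11  27  37  69 103 110  91  57  37  46  62  69
   77  95 115 119 122 119]
 [ 38  33  26  17  10  13  14  25  33  56  78  83  66  47  48  56  64  71
   76  94 114 119 122 119]
 [ 58  54  43  36  24  13  18  23  33  42  61  60  55  54  55  63  68  70
   78  93 112 122 120 123]
 [ 68  63  60  51  40  23  19  28  34  40  54  56  51  55  61  64  67  69
   77  97 114 121 124 122]
 [ 71  71  67  60  47  34  31  35  44  44  54  54  54  59  65  68  69  7
[... 361 characters left out ...]
  72  72  69  65  65  67  64  69  67  71  72
   75  90 112 118 122 117]
 [ 69  67  71  70  69  67  70  70  71  69  69  71  72  68  71  71  71  70
   71  90 111 121 120 110]
 [ 68  66  67  65  66  67  68  67  67  65  67  68  67  64  68  67  67  69
   71  89 111 119 114 103]
 [ 54  52  55  59  53  57  57  55  55  56  56  56  54  55  57  52  53  54
   59  82 108 112 104  99]
 [ 43  41  42  44  40  39  42  41  44  39  42  45  42  42  40  39  39  39
   44  74 105 108  98  96]
 [ 34  35  34  35  35  36  38  35  36  32  35  36  37  37  37  36  35  35
   39  68  95  94  95 105]
 [ 40  41  39  41  44  44  43  46  43  45  45  44  44  46  46  48  42  42
   49  60  80  90 101 112]]
[[241.5411 164.9134]]
```

Request:
arm_command --steps '[[[0, 0.0005, 0.004, 0, 0, 0, -1], [0, 0, 0.004, 0, 0, 0, -1], [0, 0, 0.004, 0, 0, 0, -1], [0, 0, 0.004, 0, 0, 0, -1], [0, 0, 0, 0, 0, 0, -1], [0, 0, 0, 0, 0, 0, -1], [0, 0, 0, 0, 0, 0, -1], [0, 0, 0, 0, 0, 0, -1]]]'

```text
time_s: 7.5
tool_pos: [0.4983, -0.1897, 0.0852]
eef_rot: [0.548, 0.836, -0.0, -0.001]
ft_force: [-0.4, -0.1, -0.3]
finger_gap: 0.0216
grasp_force: 58.9
```

Request:
arm_command --steps '[[[0, 0, 0.0015, 0, 0, 0, -1], [0, 0, 0, 0, 0, 0, -1], [0, 0, 0, 0, 0, 0, -0.4], [0, 0, 0, 0, 0, 0, -0.2], [0, 0, 0, 0, 0, 0, -0.15], [0, 0, 0, 0, 0, 0, -0.15], [0, 0, -0.01, 0, 0, 0, -0.15], [0, 0, -0.02, 0, 0, 0, -0.15]]]'

```text
time_s: 8.3
tool_pos: [0.4972, -0.1893, 0.1131]
eef_rot: [0.548, 0.836, -0.001, -0.002]
ft_force: [0.1, 0.5, 0.5]
finger_gap: 0.0363
grasp_force: 0.0
```

```bash
python3 -c "
from h import *
delta([*PB,.17],down(H0))"
```

```text
turn(tool) [-0.0043 -0.0025 -0.0005] shift after turn [ 0.3813  0.0867 -0.0569] shift before [ 0.3815  0.0862 -0.0563]
```

Request:
arm_command --steps '[[[0, 0, -0.03, -0.004, -0.0025, 0, -0.15], [0.01, 0, -0.03, 0, 0, 0, -0.1], [0.042, 0.01, 0, 0, 0, 0, 0.18], [0.042, 0.01, 0, 0, 0, 0, 0.18], [0.042, 0.01, 0, 0, 0, 0, 0.18], [0.042, 0.01, 0, 0, 0, 0, 0.18], [0.042, 0.01, 0, 0, 0, 0, 0.18], [0.042, 0.01, 0, 0, 0, 0, 0.18]]]'

```text
time_s: 9.1
tool_pos: [0.4487, 0.0761, 0.1742]
eef_rot: [0.549, 0.836, 0.001, 0.002]
ft_force: [0.7, 0.7, -0.1]
finger_gap: 0.0505
grasp_force: 0.0
```

Request:
arm_command --steps '[[[0.042, 0.01, 0, 0, 0, 0, 0.18], [0.042, 0.01, 0, 0, 0, 0, 0.18], [0.035, 0.007, 0, 0, 0, 0, 0.18], [0, 0, 0.03, 0, 0, 0, 0.18], [0, 0, 0.03, 0, 0, 0, 0.18], [0, 0, 0.02, 0, 0, 0, 0.18], [0, 0, 0, 0, 0, 0, 0.18], [0, 0, 0, 0, 0, 0, 0.18]]]'

```text
time_s: 9.9
tool_pos: [0.4271, 0.1944, 0.0939]
eef_rot: [0.549, 0.836, 0.001, 0.002]
ft_force: [0.1, -0.1, 0.4]
finger_gap: 0.0507
grasp_force: 0.0
```

```bash
python3 -c "
from h import *
delta([*PB,.0155],down(H0))"
```

```text
turn(tool) [ 0.0031  0.0019 -0.0007] shift after turn [ 0.0015 -0.002   0.0784] shift before [ 0.0016 -0.0023  0.0783]
```

Request:
arm_command --steps '[[[0.0015, -0.002, 0.02, 0.003, 0.002, 0, 0.18], [0, 0, 0.02, 0, 0, 0, 0.18], [0, 0, 0.015, 0, 0, 0, 0.18], [0, 0, 0.012, 0, 0, 0, 0.18], [0, 0, 0.011, 0, 0, 0, 0.18], [0, 0, 0, 0, 0, 0, 0.18], [0, 0, 0, 0, 0, 0, 0.18], [0, 0, 0, 0, 0, 0, 0.18]]]'

```text
time_s: 10.7
tool_pos: [0.4248, 0.1953, 0.0158]
eef_rot: [0.548, 0.836, 0.001, 0.0]
ft_force: [0.2, -0.1, 0.1]
finger_gap: 0.0504
grasp_force: 0.0
```

Request:
arm_command --steps '[[[0, 0, 0, 0, 0, 0, 0.18], [0, 0, 0, 0, 0, 0, -0.3], [0, 0, 0, 0, 0, 0, -0.6], [0, 0, 0, 0, 0, 0, -1], [0, 0, 0, 0, 0, 0, -1], [0, 0, 0, 0, 0, 0, -1], [0, 0, 0, 0, 0, 0, -1], [0, 0, 0, 0, 0, 0, -1]]]'

```text
time_s: 11.5
tool_pos: [0.4244, 0.1952, 0.0157]
eef_rot: [0.548, 0.836, 0.0, -0.0]
ft_force: [-0.6, 0.4, 5.6]
finger_gap: 0.0215
grasp_force: 58.5
```

```bash
python3 -c "
from h import *
delta([*W3,.165],down(H0))"
```

```text
turn(tool) [-0.0001 -0.0006 -0.0005] shift after turn [-0.4193 -0.1221 -0.1493] shift before [-0.4193 -0.122  -0.1496]
```

Request:
arm_command --steps '[[[0, 0, -0.01, 0, 0, 0, -1], [0, 0, -0.03, 0, 0, 0, -1], [0, 0, -0.04, 0, 0, 0, -1], [0, 0, -0.04, 0, 0, 0, -1], [-0.019, -0.006, -0.03, 0, 0, 0, -1], [-0.038, -0.011, 0, 0, 0, 0, -1], [-0.038, -0.011, 0, 0, 0, 0, -1], [-0.038, -0.011, 0, 0, 0, 0, -1]]]'

```text
time_s: 12.3
tool_pos: [0.4415, 0.0561, 0.166]
eef_rot: [0.548, 0.836, 0.001, 0.0]
ft_force: [1.1, -0.4, -0.5]
finger_gap: 0.0216
grasp_force: 58.8
```

Request:
arm_command --steps '[[[-0.038, -0.011, 0, 0, 0, 0, -1], [-0.038, -0.011, 0, 0, 0, 0, -1], [-0.038, -0.011, 0, 0, 0, 0, -1], [-0.038, -0.011, 0, 0, 0, 0, -1], [-0.038, -0.011, 0, 0, 0, 0, -1], [-0.038, -0.011, 0, 0, 0, 0, -1], [-0.038, -0.011, 0, 0, 0, 0, -1], [0, 0, 0, 0, 0, 0, -1]]]'

```text
time_s: 13.1
tool_pos: [0.4761, -0.2238, 0.1661]
eef_rot: [0.552, 0.834, -0.002, 0.002]
ft_force: [-0.5, 0.2, 0.2]
finger_gap: 0.0215
grasp_force: 58.8
```

```bash
python3 -c "
from h import *
delta([*W3,.1025],down(H0))
a=arm.capture('scene')[:,:,::-1];b=arm.capture('top')[:,:,::-1]
f=lambda i,r,c:cv2.resize(i[r:r+100,c:c+100],None,fx=4,fy=4,interpolation=cv2.INTER_CUBIC)
cv2.imwrite('pics/p2.png',np.clip(1.4*np.hstack([f(a,120,180),f(b,150,260)]).astype(float),0,255).astype(np.uint8))"
```

```text
turn(tool) [-0.0012  0.0047 -0.0092] shift after turn [-0.0145 -0.0025  0.0636] shift before [-0.0142 -0.0022  0.0637]
```

View pics/p2.png

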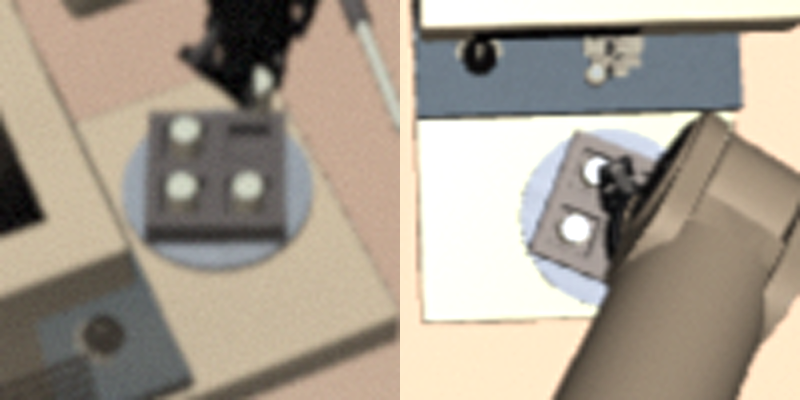

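The first pellet now stands in its well at (247,187), and the last empty well is at (250,130). I'll align over it.

Request:
arm_command --steps '[[[-0.014, -0.0025, 0, -0.001, 0.0045, -0.009, -1], [0, 0, 0, 0, 0, 0, -1], [0, 0, 0.02, 0, 0, 0, -1], [0, 0, 0.02, 0, 0, 0, -1], [0, 0, 0.015, 0, 0, 0, -1], [0, 0, 0, 0, 0, 0, -1], [0, 0, 0, 0, 0, 0, -1], [0, 0, 0, 0, 0, 0, -1]]]'

```text
time_s: 14.0
tool_pos: [0.4808, -0.2304, 0.1111]
eef_rot: [0.544, 0.839, 0.002, -0.001]
ft_force: [-0.3, 0.5, -0.2]
finger_gap: 0.0217
grasp_force: 58.8
```

```bash
python3 -c "
from h import *
delta([*W3,.1025],down(H0))"
```

```text
turn(tool) [ 0.002  -0.0039  0.0094] shift after turn [-0.0065 -0.0042  0.0086] shift before [-0.0065 -0.0043  0.0086]
```

Request:
arm_command --steps '[[[-0.0065, -0.0042, 0, 0.002, -0.0039, 0.0094, -1], [0, 0, 0, 0, 0, 0, -1], [0, 0, 0.0085, 0, 0, 0, -1], [0, 0, 0, 0, 0, 0, -1], [0, 0, 0, 0, 0, 0, -1], [0, 0, 0, 0, 0, 0, -1], [0, 0, 0, 0, 0, 0, -1], [0, 0, 0, 0, 0, 0, -1]]]'

```text
time_s: 14.8
tool_pos: [0.4789, -0.2384, 0.1016]
eef_rot: [0.549, 0.836, -0.0, -0.001]
ft_force: [0.7, 0.8, -1.3]
finger_gap: 0.0214
grasp_force: 58.8
```

```bash
python3 -c "
from h import *
delta([*W3,.0850],down(H0))"
```

```text
turn(tool) [-0.0013 -0.0007 -0.0007] shift after turn [0.     0.0007 0.0166] shift before [0.     0.0008 0.0166]
```

Request:
arm_command --steps '[[[0, 0.0007, 0.004, 0, 0, 0, -1], [0, 0, 0.004, 0, 0, 0, -1], [0, 0, 0.004, 0, 0, 0, -1], [0, 0, 0.0045, 0, 0, 0, -1], [0, 0, 0, 0, 0, 0, -1], [0, 0, 0, 0, 0, 0, -1], [0, 0, 0, 0, 0, 0, -1], [0, 0, 0, 0, 0, 0, -1]]]'

```text
time_s: 15.6
tool_pos: [0.4794, -0.2382, 0.0851]
eef_rot: [0.549, 0.836, -0.0, -0.001]
ft_force: [0.9, 0.1, -0.1]
finger_gap: 0.0214
grasp_force: 58.8
```

Request:
arm_command --steps '[[[0, 0, 0.0005, 0, 0, 0, -1], [0, 0, 0, 0, 0, 0, -0.4], [0, 0, 0, 0, 0, 0, -0.2], [0, 0, 0, 0, 0, 0, -0.15], [0, 0, 0, 0, 0, 0, -0.15], [0, 0, -0.01, 0, 0, 0, -0.15], [0, 0, -0.02, 0, 0, 0, -0.15], [0, 0, -0.03, 0, 0, 0, -0.15]]]'

```text
time_s: 16.4
tool_pos: [0.4785, -0.2377, 0.1446]
eef_rot: [0.549, 0.836, -0.001, -0.002]
ft_force: [0.7, 0.4, -0.6]
finger_gap: 0.0363
grasp_force: 0.0
```

```bash
cat >> h.py <<'E'
a32=np.deg2rad(32)
n=Mz.apply([-np.sin(a32),0,np.cos(a32)]);up=Mz.apply([np.cos(a32),0,np.sin(a32)]);yy=Mz.apply([0,1,0])
RT=R.from_matrix(np.c_[yy,up,-n])   # tool x=+y mill, tool y=up slope, z=-n
s_=.061
piv=mo+Mz.apply([s_*np.cos(a32),-.03,.05+s_*np.sin(a32)])
def knob(th,L=.064): return piv+L*(np.cos(th)*n+np.sin(th)*yy)
K0=knob(.42)
def tcp(k): return k-n*.019
E
python3 - <<'E'
from h import *
print("piv",piv,"knob",K0,"n",n); print(proj("top",K0), 308.75-.375,168.25-.375)
p=tcp(K0)+n*.09; print(p)
delta(p,RT)
im=arm.capture('top')[:,:,::-1]
cv2.imwrite('pics/k0.png',np.clip(1.4*cv2.resize(im[145:215,260:353],None,fx=8,fy=8,interpolation=cv2.INTER_CUBIC).astype(float),0,255).astype(np.uint8))
E
```

```text
piv [ 0.658  -0.2269  0.0823] knob [ 0.6259 -0.2022  0.1319] n [-0.5294 -0.0228  0.848 ]
[[308.3265 167.8527]] 308.375 167.875
[ 0.5883 -0.2038  0.1921]
turn(tool) [-0.5566 -0.1041  0.3561] shift after turn [0.0292 0.1195 0.0187] shift before [-0.0125  0.1141 -0.048 ]
```

View pics/k0.png

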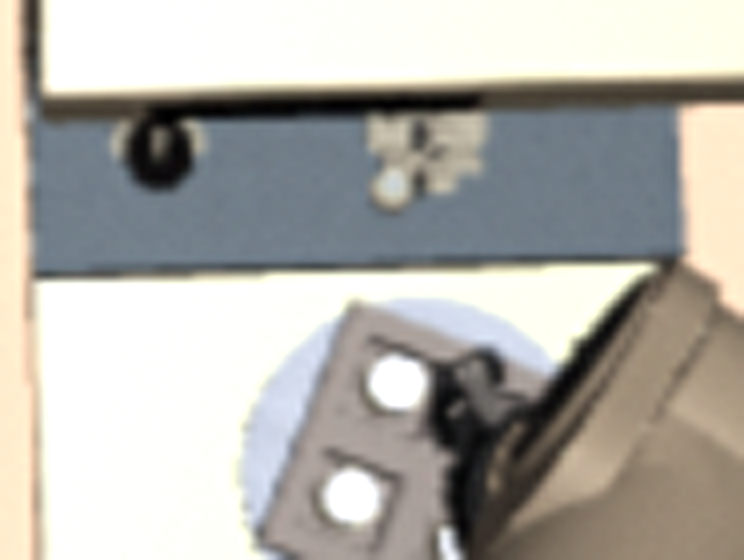

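The knob at (391,188) matches the model projection to 0.1 px, and the hood's lower edge is at x≈0.64. I'll tilt and go to the pre-pose 90 mm out along the normal.

Request:
arm_command --steps '[[[0, 0, 0, -0.1113, -0.0208, 0.0712, -0.06], [0, 0, 0, -0.1113, -0.0208, 0.0712, -0.06], [0, 0, 0, -0.1113, -0.0208, 0.0712, -0.06], [0, 0, 0, -0.1113, -0.0208, 0.0712, -0.06], [0, 0, 0, -0.1113, -0.0208, 0.0712, -0.06], [0.007, 0.03, 0.005, 0, 0, 0, -0.06], [0.007, 0.03, 0.005, 0, 0, 0, -0.06], [0, 0, 0, 0, 0, 0, -0.06]]]'

```text
time_s: 17.25
tool_pos: [0.5402, -0.2188, 0.1703]
eef_rot: [0.659, 0.702, 0.197, 0.187]
ft_force: [0.3, -0.1, -0.1]
finger_gap: 0.0398
grasp_force: 0.0
```

```bash
python3 -c "
from h import *
delta(tcp(K0)+n*.06,RT)
print(np.array(arm.read_state()['joints']))"
```

```text
turn(tool) [-0.0083 -0.0065  0.0181] shift after turn [0.0129 0.0528 0.0373] shift before [0.0117 0.0534 0.037 ]
[-0.0137  0.1496  0.518   2.1705 -0.809   0.4854  1.2051]
```

Request:
arm_command --steps '[[[0.0043, 0.0176, 0.0124, -0.008, -0.0065, 0.018, -0.06], [0.0043, 0.0176, 0.0124, 0, 0, 0, -0.06], [0.0043, 0.0176, 0.0124, 0, 0, 0, -0.06], [0, 0, 0, 0, 0, 0, -0.06], [0, 0, 0, 0, 0, 0, -0.06], [0, 0, 0, 0, 0, 0, -0.06], [0, 0, 0, 0, 0, 0, -0.06], [0, 0, 0, 0, 0, 0, -0.06]]]'

```text
time_s: 18.05
tool_pos: [0.5991, -0.2046, 0.1631]
eef_rot: [0.668, 0.693, 0.197, 0.189]
ft_force: [0.1, 0.3, 0.4]
finger_gap: 0.04
grasp_force: 0.0
```

```bash
python3 -c "
from h import *
delta(tcp(K0),RT)
print(np.array(arm.read_state()['joints']))"
```

```text
turn(tool) [-0.0057  0.001  -0.0057] shift after turn [0.0012 0.0062 0.0597] shift before [0.0013 0.0066 0.0596]
[-0.056   0.2431  0.4928  2.0872 -0.8418  0.4601  1.1288]
```

Request:
arm_command --steps '[[[0.0012, 0.0062, 0, -0.0057, 0.001, -0.0057, -0.06], [0, 0, 0, 0, 0, 0, -0.06], [0, 0, 0.012, 0, 0, 0, -0.06], [0, 0, 0.012, 0, 0, 0, -0.06], [0, 0, 0.008, 0, 0, 0, -0.06], [0, 0, 0, 0, 0, 0, -0.06], [0, 0, 0, 0, 0, 0, -0.06], [0, 0, 0, 0, 0, 0, -0.06]]]'

```text
time_s: 18.85
tool_pos: [0.6212, -0.202, 0.1389]
eef_rot: [0.665, 0.695, 0.199, 0.19]
ft_force: [-1.9, -0.4, -1.9]
finger_gap: 0.04
grasp_force: 0.0
```

```bash
python3 -c "
from h import *
delta(tcp(K0),RT)
print(np.array(arm.read_state()['joints']))"
```

```text
turn(tool) [-0.0009 -0.0007  0.001 ] shift after turn [-0.0004  0.0002  0.0274] shift before [-0.0004  0.0002  0.0274]
[-0.0123  0.3095  0.4322  2.0677 -0.944   0.4259  1.2177]
```

Request:
arm_command --steps '[[[0, 0, 0.006, 0, 0, 0, -0.06], [0, 0, 0.006, 0, 0, 0, -0.06], [0, 0, 0, 0, 0, 0, -0.06], [0, 0, 0, 0, 0, 0, -0.06], [0, 0, 0, 0, 0, 0, -0.06], [0, 0, 0, 0, 0, 0, -0.06], [0, 0, 0, 0, 0, 0, -0.06], [0, 0, 0, 0, 0, 0, -0.06]]]'

```text
time_s: 19.65
tool_pos: [0.6241, -0.2031, 0.1264]
eef_rot: [0.666, 0.694, 0.197, 0.189]
ft_force: [-9.5, -2.1, -2.5]
finger_gap: 0.0402
grasp_force: 0.0
```

```bash
python3 -c "
from h import *
delta(tcp(K0),RT)
a=arm.capture('scene')[:,:,::-1];b=arm.capture('top')[:,:,::-1]
f=lambda i,r,c:cv2.resize(i[r:r+75,c:c+75],None,fx=5,fy=5,interpolation=cv2.INTER_CUBIC)
cv2.imwrite('pics/k1.png',np.clip(1.5*np.hstack([f(a,145,165),f(b,145,270)]).astype(float),0,255).astype(np.uint8))"
```

```text
turn(tool) [-0.0059  0.0005 -0.0017] shift after turn [0.0008 0.0045 0.0153] shift before [0.0008 0.0046 0.0153]
```

View pics/k1.png

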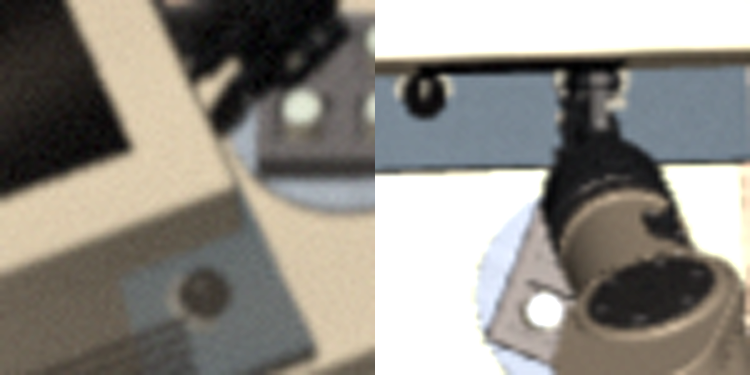

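The tool feels 9.5 N down-slope: the fingers' linkage on the up-slope side is touching the hood. I'll back off and grip along the mill's width instead, aligned with the bat, so only the gripper's narrow side faces the hood.

Request:
arm_command --steps '[[[0, -0.003, -0.01, 0, 0, 0, -0.06], [0, 0, -0.02, 0, 0, 0, -0.06], [0, 0, -0.03, 0, 0, 0, -0.06], [0, 0, -0.03, 0, 0, 0, -0.06], [0, 0, 0, 0, 0, -0.13, -0.06], [0, 0, 0, 0, 0, -0.13, -0.06], [0, 0, 0, 0, 0, -0.13, -0.06], [0, 0, 0, 0, 0, -0.13, -0.06]]]'

```text
time_s: 20.55
tool_pos: [0.5791, -0.204, 0.2061]
eef_rot: [0.461, 0.843, 0.143, 0.238]
ft_force: [-0.3, 0.1, 0.4]
finger_gap: 0.0401
grasp_force: 0.0
```

```bash
cat >> h.py <<'E'
def bat(th): return np.cos(th)*n+np.sin(th)*yy
def RB(th):  # tool x=-up, y ~ yy side, z=-bat
    b=bat(th);return R.from_matrix(np.c_[-up,np.cross(-b,-up),-b])
E
python3 -c "
from h import *
print(R.from_matrix(RB(.42).as_matrix()).as_matrix(),yy)
delta(K0-.019*bat(.42)+.09*bat(.42),RB(.42))
print(np.array(arm.read_state()['joints']))"
```

```text
[[-0.8473  0.1766  0.5009]
 [-0.0365  0.9215 -0.3866]
 [-0.5299 -0.3458 -0.7743]] [-0.043   0.9991  0.    ]
turn(tool) [ 0.383  -0.2156 -1.0286] shift after turn [-0.0004  0.0356  0.0092] shift before [0.0247 0.0147 0.0229]
[-0.0586  0.1373  0.4923  2.0897 -0.6622  0.5042  1.5012]
```

Request:
arm_command --steps '[[[0, 0, 0, 0.0479, -0.027, -0.1286, -0.06], [0, 0, 0, 0.0479, -0.027, -0.1286, -0.06], [0, 0, 0, 0.0479, -0.027, -0.1286, -0.06], [0, 0, 0, 0.0479, -0.027, -0.1286, -0.06], [0, 0, 0, 0.0479, -0.027, -0.1286, -0.06], [0, 0, 0, 0.0479, -0.027, -0.1286, -0.06], [0, 0, 0, 0.0479, -0.027, -0.1286, -0.06], [0, 0, 0, 0.0479, -0.027, -0.1286, -0.06]]]'

```text
time_s: 21.35
tool_pos: [0.5798, -0.2033, 0.206]
eef_rot: [0.038, 0.941, -0.194, 0.274]
ft_force: [-0.1, -1.0, 0.4]
finger_gap: 0.0401
grasp_force: 0.0
```

```bash
python3 -c "
from h import *
delta(K0-.019*bat(.42)+.06*bat(.42),RB(.42))
print(np.array(arm.read_state()['joints']))"
```

```text
turn(tool) [-0.0001 -0.0001 -0.0007] shift after turn [0.0001 0.0348 0.0391] shift before [0.0001 0.0348 0.0391]
[-0.6238  0.1231  0.7509  2.1923  0.7993  0.3654  0.9038]
```

Orientation is exact. Before engaging the knob I'll rehearse the swing in free air to check the wrist can follow.

Request:
arm_command --steps '[[[0, 0, 0, -0.105, 0, 0, -0.06], [0, 0, 0, -0.105, 0, 0, -0.06], [0, 0, 0, -0.105, 0, 0, -0.06], [0, 0, 0, -0.105, 0, 0, -0.06], [0, 0, 0, -0.105, 0, 0, -0.06], [0, 0, 0, -0.105, 0, 0, -0.06], [0, 0, 0, -0.105, 0, 0, -0.06], [0, 0, 0, -0.105, 0, 0, -0.06]]]'

```text
time_s: 22.15
tool_pos: [0.568, -0.2059, 0.1946]
eef_rot: [-0.027, 0.965, 0.068, 0.25]
ft_force: [-0.2, -0.5, -0.5]
finger_gap: 0.0398
grasp_force: 0.0
```

```bash
python3 -c "
from h import *
delta(K0-.019*bat(.42)+.06*bat(.42),RB(-.42))
print(np.array(arm.read_state()['joints']))"
```

```text
turn(tool) [-0.2963 -0.0432 -0.0313] shift after turn [-0.0159 -0.0026  0.0498] shift before [-0.0179  0.0125  0.0476]
[ 0.1949  0.187   0.3094  2.0332 -0.715   0.6656  2.6307]
```

Request:
arm_command --steps '[[[0, 0, 0, -0.05, -0.007, -0.005, -0.06], [0, 0, 0, -0.05, -0.007, -0.005, -0.06], [0, 0, 0, -0.05, -0.007, -0.005, -0.06], [0, 0, 0, -0.05, -0.007, -0.005, -0.06], [0, 0, 0, -0.05, -0.007, -0.005, -0.06], [0, 0, 0, -0.046, -0.007, -0.005, -0.06], [-0.008, 0.0, 0.0, 0, 0, 0, -0.06], [-0.008, 0, 0, 0, 0, 0, -0.06]]]'

```text
time_s: 22.95
tool_pos: [0.5812, -0.2067, 0.2014]
eef_rot: [-0.075, 0.94, 0.204, 0.263]
ft_force: [1.0, -0.4, 0.2]
finger_gap: 0.04
grasp_force: 0.0
```

```bash
python3 -c "
from h import *
delta(K0-.019*bat(.42)+.09*bat(.42),RB(-.42))
print(np.array(arm.read_state()['joints']))"
```

```text
turn(tool) [-0.0064 -0.0042 -0.0053] shift after turn [-0.0012  0.0214  0.0292] shift before [-0.0012  0.0216  0.0291]
[ 0.5026  0.3282  0.1309  1.8938 -0.8914  0.9806  2.8943]
```

Both ends are reachable, but joint 7 ends at 2.89 against its 2.94 limit. The half-turned grasp is equivalent and leaves room, so I'll flip by π about tool z.

Request:
arm_command --steps '[[[0, 0, 0, 0, 0, 0.143, -0.06], [0, 0, 0, 0, 0, 0.143, -0.06], [0, 0, 0, 0, 0, 0.143, -0.06], [0, 0, 0, 0, 0, 0.143, -0.06], [0, 0, 0, 0, 0, 0.143, -0.06], [0, 0, 0, 0, 0, 0.143, -0.06], [0, 0, 0, 0, 0, 0.143, -0.06], [0, 0, 0, 0, 0, 0.143, -0.06]]]'

```text
time_s: 23.75
tool_pos: [0.5818, -0.2041, 0.2016]
eef_rot: [0.447, 0.831, 0.314, 0.109]
ft_force: [-0.8, -0.3, 0.0]
finger_gap: 0.0403
grasp_force: 0.0
```

Request:
arm_command --steps '[[[0, 0, 0, 0, 0, 0.143, -0.06], [0, 0, 0, 0, 0, 0.143, -0.06], [0, 0, 0, 0, 0, 0.143, -0.06], [0, 0, 0, 0, 0, 0.143, -0.06], [0, 0, 0, 0, 0, 0.143, -0.06], [0, 0, 0, 0, 0, 0.143, -0.06], [0, 0, 0, 0, 0, 0.143, -0.06], [0, 0, 0, 0, 0, 0.143, -0.06]]]'

```text
time_s: 24.55
tool_pos: [0.5818, -0.2041, 0.2017]
eef_rot: [0.825, 0.457, 0.323, -0.078]
ft_force: [-0.0, 0.2, 0.4]
finger_gap: 0.0404
grasp_force: 0.0
```

```bash
cat >> h.py <<'E'
def RF(th):  # flipped: tool x=+up, y=-yy side, z=-bat
    b=bat(th);return R.from_matrix(np.c_[up,np.cross(-b,up),-b])
E
python3 -c "
from h import *
delta(K0-.019*bat(.42)+.09*bat(.42),RF(-.42))
print(np.array(arm.read_state()['joints']))"
```

```text
turn(tool) [0.0017 0.0067 0.8463] shift after turn [ 0.0005 -0.0192  0.028 ] shift before [ 0.0149 -0.0123  0.0279]
[ 0.2572  0.3521  0.4291  1.9008 -0.9867  1.0517  0.6737]
```

Request:
arm_command --steps '[[[0, 0, 0, 0, 0, 0.141, -0.06], [0, 0, 0, 0, 0, 0.141, -0.06], [0, 0, 0, 0, 0, 0.141, -0.06], [0, 0, 0, 0, 0, 0.141, -0.06], [0, 0, 0, 0, 0, 0.141, -0.06], [0, 0, 0, 0, 0, 0.141, -0.06], [0, 0, 0, -0.05, 0, 0, -0.06], [0, 0, 0, -0.05, 0, 0, -0.06]]]'

```text
time_s: 25.35
tool_pos: [0.5818, -0.2047, 0.2014]
eef_rot: [0.949, 0.066, 0.267, -0.155]
ft_force: [0.3, 0.6, -0.3]
finger_gap: 0.0399
grasp_force: 0.0
```

Request:
arm_command --steps '[[[0, 0, 0, -0.06, 0, 0, -0.06], [0, 0, 0, -0.06, 0, 0, -0.06], [0, 0, 0, -0.06, 0, 0, -0.06], [0, 0, 0, -0.06, 0, 0, -0.06], [0, 0, 0, -0.06, 0, 0, -0.06], [0, 0, 0, -0.06, 0, 0, -0.06], [0, 0, 0, -0.06, 0, 0, -0.06], [0, 0, 0, -0.06, 0, 0, -0.06]]]'

```text
time_s: 26.15
tool_pos: [0.5818, -0.2038, 0.202]
eef_rot: [0.958, 0.001, 0.277, 0.073]
ft_force: [-0.4, -0.1, -0.6]
finger_gap: 0.0404
grasp_force: 0.0
```

```bash
python3 -c "
from h import *
delta(K0-.019*bat(.42)+.09*bat(.42),RF(.42))
print(np.array(arm.read_state()['joints']))"
```

```text
turn(tool) [-0.2563 -0.0018  0.0052] shift after turn [ 0.0002 -0.0335  0.0048] shift before [ 0.0004 -0.0312  0.0131]
[-0.4302  0.127   0.7592  2.1432 -0.3331  0.3403 -0.9881]
```

Request:
arm_command --steps '[[[0, 0, 0, -0.051, 0, 0.001, -0.06], [0, 0, 0, -0.051, 0, 0.001, -0.06], [0, 0, 0, -0.051, 0, 0.001, -0.06], [0, 0, 0, -0.051, 0, 0.001, -0.06], [0, 0, 0, -0.052, 0, 0.001, -0.06], [0, -0.0167, 0.0, 0, 0, 0, -0.06], [0, -0.0167, 0.0, 0, 0, 0, -0.06], [0, 0, 0, 0, 0, 0, -0.06]]]'

```text
time_s: 26.95
tool_pos: [0.5883, -0.17, 0.1888]
eef_rot: [0.942, -0.034, 0.274, 0.193]
ft_force: [-0.3, 0.1, -0.3]
finger_gap: 0.04
grasp_force: 0.0
```

```bash
python3 -c "
from h import *
delta(K0-.019*bat(.42),RF(.42))
print(np.array(arm.read_state()['joints']))"
```

```text
turn(tool) [-0.0045 -0.0009  0.006 ] shift after turn [0.0006 0.0033 0.0944] shift before [0.0005 0.0038 0.0943]
[-1.056   0.3356  1.2364  2.2065  0.1756  0.2325 -1.7363]
```

Request:
arm_command --steps '[[[0.0005, 0.0033, 0.005, -0.0045, 0, 0.006, -0.06], [0, 0, 0.01, 0, 0, 0, -0.06], [0, 0, 0.01, 0, 0, 0, -0.06], [0, 0, 0.01, 0, 0, 0, -0.06], [0, 0, 0.01, 0, 0, 0, -0.06], [0, 0, 0, 0, 0, 0, -0.06], [0, 0, 0, 0, 0, 0, -0.06], [0, 0, 0, 0, 0, 0, -0.06]]]'

```text
time_s: 27.75
tool_pos: [0.6078, -0.1952, 0.1563]
eef_rot: [0.941, -0.041, 0.273, 0.196]
ft_force: [0.2, -0.4, 0.7]
finger_gap: 0.0401
grasp_force: 0.0
```

```bash
python3 -c "
from h import *
delta(K0-.019*bat(.42),RF(.42))
print(np.array(arm.read_state()['joints']))"
```

```text
turn(tool) [ 0.0047  0.0029 -0.0056] shift after turn [ 0.0022 -0.0052  0.0496] shift before [ 0.0023 -0.0055  0.0496]
[-0.5914  0.2938  0.7376  2.1801  0.8273  0.2318 -2.3547]
```

Request:
arm_command --steps '[[[0.002, -0.0052, 0, 0.0047, 0.003, -0.0056, -0.06], [0, 0, 0, 0, 0, 0, -0.06], [0, 0, 0.01, 0, 0, 0, -0.06], [0, 0, 0.01, 0, 0, 0, -0.06], [0, 0, 0.005, 0, 0, 0, -0.06], [0, 0, 0, 0, 0, 0, -0.06], [0, 0, 0, 0, 0, 0, -0.06], [0, 0, 0, 0, 0, 0, -0.06]]]'

```text
time_s: 28.55
tool_pos: [0.6228, -0.1998, 0.1354]
eef_rot: [0.941, -0.037, 0.273, 0.195]
ft_force: [1.2, -0.3, 0.6]
finger_gap: 0.0402
grasp_force: 0.0
```

```bash
python3 -c "
from h import *
delta(K0-.019*bat(.42),RF(.42))
print(np.array(arm.read_state()['joints']))"
```

```text
turn(tool) [-0.0001  0.0008  0.0009] shift after turn [0.0007 0.0004 0.0242] shift before [0.0007 0.0004 0.0242]
[-0.3938  0.3234  0.5278  2.1594  1.0541  0.2325 -2.5677]
```

Request:
arm_command --steps '[[[0.0007, 0.0004, 0.006, 0, 0.0008, 0.0009, -0.06], [0, 0, 0.006, 0, 0, 0, -0.06], [0, 0, 0.006, 0, 0, 0, -0.06], [0, 0, 0.003, 0, 0, 0, -0.06], [0, 0, 0, 0, 0, 0, -0.06], [0, 0, 0, 0, 0, 0, -0.06], [0, 0, 0, 0, 0, 0, -0.06], [0, 0, 0, 0, 0, 0, -0.06]]]'

```text
time_s: 29.35
tool_pos: [0.6338, -0.2084, 0.1197]
eef_rot: [0.941, -0.037, 0.274, 0.194]
ft_force: [0.4, -0.9, -0.4]
finger_gap: 0.0404
grasp_force: 0.0
```

```bash
python3 -c "
from h import *
delta(K0-.019*bat(.42),RF(.42))
print(np.array(arm.read_state()['joints']))"
```

```text
turn(tool) [-0.0001  0.     -0.0002] shift after turn [ 0.     -0.0001  0.0032] shift before [ 0.     -0.0001  0.0032]
[-0.2733  0.3563  0.4112  2.1406  1.2075  0.2326 -2.71  ]
```

Request:
arm_command --steps '[[[0, 0, 0, 0, 0, 0, -0.3], [0, 0, 0, 0, 0, 0, -0.5], [0, 0, 0, 0, 0, 0, -0.7], [0, 0, 0, 0, 0, 0, -1], [0, 0, 0, 0, 0, 0, -1], [0, 0, 0, 0, 0, 0, -1], [0, 0, 0, 0, 0, 0, -1], [0, 0, 0, 0, 0, 0, -1]]]'

```text
time_s: 30.15
tool_pos: [0.6329, -0.2123, 0.1211]
eef_rot: [0.941, -0.04, 0.274, 0.197]
ft_force: [-4.4, -2.6, 7.0]
finger_gap: 0.0148
grasp_force: 58.2
```

Ball gripped: the gap of 14.8 mm is consistent with 18 mm after the 2.5 mm offset seen on the pellets. I'll relieve the 4 mm lateral offset and pull straight out.

Request:
arm_command --steps '[[[0, 0.004, 0, 0, 0, 0, -1], [0, 0, -0.002, 0, 0, 0, -1], [0, 0, -0.002, 0, 0, 0, -1], [0, 0, -0.002, 0, 0, 0, -1], [0, 0, -0.002, 0, 0, 0, -1], [0, 0, -0.0015, 0, 0, 0, -1], [0, 0, 0, 0, 0, 0, -1], [0, 0, 0, 0, 0, 0, -1]]]'

```text
time_s: 30.95
tool_pos: [0.6282, -0.2091, 0.1281]
eef_rot: [0.941, -0.038, 0.273, 0.195]
ft_force: [4.4, -4.9, -5.2]
finger_gap: 0.0149
grasp_force: 58.4
```

```bash
python3 -c "
from h import *
s=arm.read_state();d=np.array(s['tool_pos'])-[.6329,-.2123,.1211]
print('along bat',d@bat(.42),'lateral',d-bat(.42)*(d@bat(.42)),'F in tool',RF(.42).inv().apply(s['ft_force']))
delta(K0-.019*bat(.42)+.009*bat(.42),RF(.42))
print(np.array(s['joints']))"
```

```text
along bat 0.008968870104383289 lateral [-0.0002 -0.0003  0.    ] F in tool [0.8464 1.9059 8.1146]
turn(tool) [ 0.001   0.0009 -0.0002] shift after turn [ 0.0003 -0.0047  0.0032] shift before [ 0.0003 -0.0047  0.0032]
[-0.2529  0.3288  0.3856  2.1463  1.175   0.2538 -2.6654]
```

Pulled 9 mm with 8.1 N along the axis, so the bat is out. Next I'll swing about the pivot: TCP radius about 58 mm, 2.0 mm and 0.035 rad per row.

Request:
arm_command --steps '[[[0, 0.002, 0, 0.035, 0, 0, -1], [0, 0.002, 0, 0.035, 0, 0, -1], [0, 0.002, 0, 0.035, 0, 0, -1], [0, 0.002, 0, 0.035, 0, 0, -1], [0, 0.002, 0, 0.035, 0, 0, -1], [0, 0.002, 0, 0.035, 0, 0, -1], [0, 0.002, 0, 0.035, 0, 0, -1], [0, 0.002, 0, 0.035, 0, 0, -1]]]'

```text
time_s: 31.75
tool_pos: [0.6268, -0.2213, 0.1314]
eef_rot: [0.959, 0.003, 0.276, 0.059]
ft_force: [4.6, 0.9, -7.1]
finger_gap: 0.0147
grasp_force: 58.8
```

```bash
cat > sw.py <<'E'
from h import *
import sys
s=arm.read_state();r0=R.from_quat(s['eef_rot'])
# pivot estimate from the pulled pose: TCP .0577 out along bat(.42)
pv=np.array([.6282,-.2091,.1281])-.0577*bat(.42)
d=np.array(s['tool_pos'])-pv
print('pivot est',pv,'radius',np.linalg.norm(d),'pos angle',np.arctan2(d@yy,d@n),'off up',d@up)
z=-r0.as_matrix()[:,2];print('tool angle',np.arctan2(z@yy,z@n),'F tool',r0.inv().apply(s['ft_force']))
th=float(sys.argv[1]);delta(pv+.0577*bat(th),RF(th));print(np.array(s['joints']))
E
python3 sw.py .14
```

```text
pivot est [ 0.6571 -0.2314  0.0834] radius 0.05769229370159307 pos angle 0.19903028706247566 off up 0.00010425696070844731
tool angle 0.13463381224028426 F tool [ 0.1956 -1.8813  8.3067]
turn(tool) [-0.0054 -0.0003  0.0011] shift after turn [-0.0001  0.0034 -0.0001] shift before [-0.0001  0.0034 -0.0001]
[ 0.8082  0.3358 -0.5927  2.0675  0.5757  0.2529 -1.7892]
```

Request:
arm_command --steps '[[[0, 0.0024, 0, 0.034, 0, 0, -1], [0, 0.0024, 0, 0.034, 0, 0, -1], [0, 0.0024, 0, 0.034, 0, 0, -1], [0, 0.0022, 0, 0.034, 0, 0, -1], [0, 0.0022, 0, 0.034, 0, 0, -1], [0, 0.0022, 0, 0.034, 0, 0, -1], [0, 0.002, 0, 0.034, 0, 0, -1], [0, 0.002, 0, 0.034, 0, 0, -1]]]'

```text
time_s: 32.55
tool_pos: [0.6269, -0.2347, 0.1312]
eef_rot: [0.958, 0.042, 0.273, -0.074]
ft_force: [14.8, 10.1, -18.3]
finger_gap: 0.0146
grasp_force: 58.6
```

```bash
python3 sw.py -.14
```

```text
pivot est [ 0.6571 -0.2314  0.0834] radius 0.05661656730142763 pos angle -0.034580697625466214 off up -0.0003800731626730121
tool angle -0.14287044632555834 F tool [ 3.2736 -6.0008 24.6754]
turn(tool) [-0.0029  0.0012  0.0025] shift after turn [ 0.0004  0.006  -0.0014] shift before [ 0.0004  0.006  -0.0014]
[ 1.3171  0.5926 -1.0756  1.9375  0.3086  0.4558 -1.2889]
```

Radial pull has risen to 25 N and the position lags the tool angle. I'll ease in 1.5 mm and let the position catch up before turning further.

Request:
arm_command --steps '[[[0, 0.001, 0.0008, 0, 0, 0, -1], [0, 0.0015, 0.0005, 0, 0, 0, -1], [0, 0.0015, 0.0002, 0, 0, 0, -1], [0, 0.0015, 0, 0, 0, 0, -1], [0, 0, 0, 0, 0, 0, -1], [0, 0, 0, 0, 0, 0, -1], [0, 0, 0, 0, 0, 0, -1], [0, 0, 0, 0, 0, 0, -1]]]'

```text
time_s: 33.35
tool_pos: [0.6281, -0.2378, 0.1298]
eef_rot: [0.958, 0.042, 0.272, -0.074]
ft_force: [3.8, 11.0, -4.2]
finger_gap: 0.0148
grasp_force: 59.3
```

```bash
python3 sw.py -.14
```

```text
pivot est [ 0.6571 -0.2314  0.0834] radius 0.055034689945453824 pos angle -0.09436311363684259 off up -0.00023152852098166574
tool angle -0.14339928300603372 F tool [ 1.4445 -9.8656  7.325 ]
turn(tool) [-0.0034  0.0029  0.0036] shift after turn [ 0.0002  0.0025 -0.0027] shift before [ 0.0002  0.0025 -0.0027]
[ 1.3152  0.5989 -1.0716  1.9308  0.3115  0.46   -1.2848]
```

Request:
arm_command --steps '[[[0, 0.002, -0.0005, 0.025, 0, 0, -1], [0, 0.002, 0, 0.025, 0, 0, -1], [0, 0.002, 0, 0.025, 0, 0, -1], [0, 0.002, 0, 0.025, 0, 0, -1], [0, 0.002, 0, 0.025, 0, 0, -1], [0, 0.002, 0, 0.025, 0, 0, -1], [0, 0, 0, 0, 0, 0, -1], [0, 0, 0, 0, 0, 0, -1]]]'

```text
time_s: 34.15
tool_pos: [0.6292, -0.2465, 0.1288]
eef_rot: [0.95, 0.064, 0.268, -0.148]
ft_force: [3.0, 15.6, -2.8]
finger_gap: 0.0147
grasp_force: 65.4
```

```bash
python3 sw.py -.30
```

```text
pivot est [ 0.6571 -0.2314  0.0834] radius 0.05535699385633054 pos angle -0.25307917082479825 off up -0.00017971031091274306
tool angle -0.298627444237677 F tool [  1.7111 -13.4626   8.6624]
turn(tool) [0.0014 0.0043 0.0038] shift after turn [ 0.0002  0.0026 -0.0024] shift before [ 0.0002  0.0026 -0.0024]
[ 1.4059  0.7554 -1.1695  1.8361  0.2628  0.6121 -1.1399]
```

Request:
arm_command --steps '[[[0, 0.002, 0, 0.02, 0, 0, -1], [0, 0.002, 0, 0.02, 0, 0, -1], [0, 0.002, 0, 0.02, 0, 0, -1], [0, 0.0015, 0, 0.02, 0, 0, -1], [0, 0.0015, 0, 0.02, 0, 0, -1], [0, 0.001, 0, 0.02, 0, 0, -1], [0, 0, 0, 0, 0, 0, -1], [0, 0, 0, 0, 0, 0, -1]]]'

```text
time_s: 34.95
tool_pos: [0.6293, -0.2432, 0.1285]
eef_rot: [0.938, 0.086, 0.26, -0.212]
ft_force: [-2.6, 32.5, 4.4]
finger_gap: 0.0149
grasp_force: 60.9
```

```bash
python3 sw.py -.42
```

```text
pivot est [ 0.6571 -0.2314  0.0834] radius 0.05429179006910233 pos angle -0.19557627729259305 off up -7.585776703605135e-05
tool angle -0.4370844720260915 F tool [  1.7906 -31.323    9.8504]
turn(tool) [-0.0171  0.0115  0.0107] shift after turn [ 0.0001  0.0121 -0.0048] shift before [-0.0001  0.012  -0.005 ]
[ 1.4296  0.8701 -1.2161  1.7568  0.2249  0.746  -1.0474]
```

Lateral force climbed to 31 N and the knob stopped near swing 0.67, so something is blocking. I'll look before pushing more.

```bash
python3 -c "
from h import *
a=arm.capture('scene')[:,:,::-1];b=arm.capture('top')[:,:,::-1]
f=lambda i,r,c,h,w,k:cv2.resize(i[r:r+h,c:c+w],None,fx=k,fy=k,interpolation=cv2.INTER_CUBIC)
im=np.vstack([np.hstack([f(a,60,110,150,200,2),f(b,90,210,150,200,2)]),np.hstack([f(a,135,160,60,80,5),f(b,135,280,60,80,5)])])
cv2.imwrite('pics/k2.png',np.clip(1.5*im.astype(float),0,255).astype(np.uint8))
s=arm.read_state();print(np.array(s['ft_force']),np.array(s['moment']),np.array(s['joint_efforts']))"
```

```text
[-1.2709 32.0072  3.8089] [4.2469 0.1147 3.1286] [ 19.2408 -46.8625  -5.1688 -32.2248   3.7356  -4.9996  -0.4028]
```

View pics/k2.png

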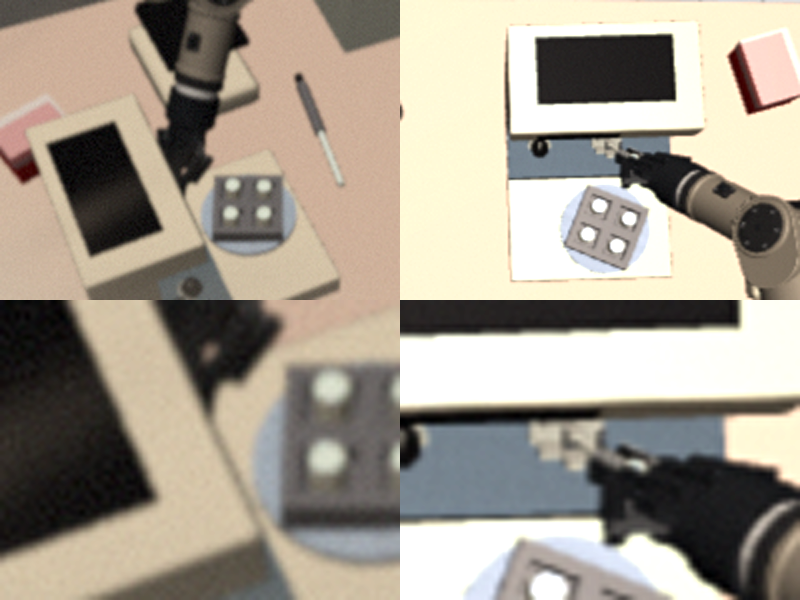

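All four pellets stand in their wells. In the top crop the knob (light spot near (635,465), raw about (326.6,167.6)) seems already at the ON side. I'll check that against the model.

```bash
python3 -c "
from h import *
for th in(-.2,-.25,-.3,-.36,-.42,-.5):print(th,proj('top',[knob(th,.073),knob(th,.064)]).round(1).tolist())
s=arm.read_state();r=R.from_quat(s['eef_rot']).as_matrix();t=np.array(s['tool_pos'])
for g in(0,.016,.031):print(g,proj('top',t-g*r[:,2]))
a=arm.capture('top');print(a[160:176,318:334].max(2))"
```

```text
-0.2 [[321.4, 169.0], [320.3, 168.0]]
-0.25 [[322.4, 168.8], [321.2, 167.9]]
-0.3 [[323.4, 168.7], [322.1, 167.8]]
-0.36 [[324.6, 168.5], [323.2, 167.6]]
-0.42 [[325.8, 168.3], [324.2, 167.4]]
-0.5 [[327.2, 168.0], [325.4, 167.1]]
0 [[320.5719 167.2264]]
0.016 [[323.4431 168.7203]]
0.031 [[326.1958 170.1524]]
[[138 135 104  93  94  95  95  93  95  94  93  94  94  93  92  94]
 [134  97  69  85  94  95  95  95  94  93  94  94  94  93  93  93]
 [128  82  64  87  96  95  94  95  95  94  93  93  92  94  94  96]
 [129  79  55  82  93  93  89  93  94  95  93  93  94  93  94  95]
 [126  83  64  75  86  59  37  53  84  92  95  93  95  95  94  95]
 [ 98  90  83  89  81  48  19  16  36  53  70  79  91  93  92  92]
 [ 62  61  77  91  87  89  65  43  49  51  44  52  73  62  50  50]
 [ 29  28  47  67  81  94 102 115 129 136 113  66  66  52  26  21]
 [ 21  12  20  32  45  60  54  55  72 109 129  78  35  23  13  13]
 [ 22  13  12  16  21  25  20  17  24  45  65  42  23  16  17  18]
 [ 23  15  17  19  18  16  16  14  13  16  19  17  16  17  18  19]
 [ 47  26  20  18  18  18  18  15  13  11  11  14  14  16  16  17]
 [ 89  72  37  18  19  18  19  17  17  13  14  14  15  15  14  15]
 [ 96  78  41  18  19  19  17  18  16  24  19  17  17  18  17  15]
 [ 96  78  39  18  17  17  15  22  19  17  16  17  16  17  18  18]
 [ 96  76  38  17  18  19  20  41  31  16  15  13  14  17  18  18]]
```

The knob's light spot at u≈326–327 matches θ=-0.42, so the bat is already against the ON stop and I was pushing into it. I'll unload sideways and let it ride back in while still held.

Request:
arm_command --steps '[[[0, -0.003, 0, 0, 0, 0, -1], [0, -0.002, 0, 0, 0, 0, -1], [0, 0, 0.002, 0, 0, 0, -1], [0, 0, 0.002, 0, 0, 0, -1], [0, 0, 0.002, 0, 0, 0, -1], [0, 0, 0.001, 0, 0, 0, -1], [0, 0, 0, 0, 0, 0, -1], [0, 0, 0, 0, 0, 0, -1]]]'

```text
time_s: 35.9
tool_pos: [0.6319, -0.2406, 0.1245]
eef_rot: [0.939, 0.084, 0.261, -0.209]
ft_force: [-2.3, 25.3, 4.5]
finger_gap: 0.0148
grasp_force: 60.8
```

```bash
python3 sw.py -.42
```

```text
pivot est [ 0.6571 -0.2314  0.0834] radius 0.0490552707309411 pos angle -0.16577311689288018 off up 5.453066407053869e-05
tool angle -0.4295065449343263 F tool [  1.6834 -24.9561   6.5186]
turn(tool) [-0.0096  0.0093  0.0094] shift after turn [-0.0001  0.0123 -0.0102] shift before [-0.0003  0.0122 -0.0103]
[ 1.4209  0.8683 -1.2089  1.764   0.2302  0.7274 -1.0558]
```

Request:
arm_command --steps '[[[0, -0.003, 0.001, 0, 0, 0, -1], [0, -0.003, 0.001, 0, 0, 0, -1], [0, 0, 0.001, 0, 0, 0, -1], [0, 0, 0.001, 0, 0, 0, -1], [0, 0, 0, 0, 0, 0, -1], [0, 0, 0, 0, 0, 0, -1], [0, 0, 0, 0, 0, 0, -1], [0, 0, 0, 0, 0, 0, -1]]]'

```text
time_s: 36.7
tool_pos: [0.633, -0.2392, 0.1228]
eef_rot: [0.939, 0.082, 0.263, -0.205]
ft_force: [0.5, 17.5, 2.5]
finger_gap: 0.0147
grasp_force: 60.7
```

```bash
python3 sw.py -.42
```

```text
pivot est [ 0.6571 -0.2314  0.0834] radius 0.046787025117606594 pos angle -0.1451894955191735 off up 0.00018817499630627288
tool angle -0.42118363467782693 F tool [  2.5713 -16.5347   5.8274]
turn(tool) [-0.0012  0.0064  0.0074] shift after turn [-0.0002  0.0127 -0.0127] shift before [-0.0004  0.0127 -0.0127]
[ 1.4174  0.8636 -1.2051  1.7716  0.2336  0.7121 -1.0637]
```

Request:
arm_command --steps '[[[0, -0.004, 0.001, 0, 0, 0, -1], [0, -0.003, 0.001, 0, 0, 0, -1], [0, 0, 0, 0, 0, 0, -1], [0, 0, 0, 0, 0, 0, -0.5], [0, 0, 0, 0, 0, 0, -0.3], [0, 0, 0, 0, 0, 0, -0.06], [0, 0, 0, 0, 0, 0, -0.06], [0, 0, 0, 0, 0, 0, -0.06]]]'

```text
time_s: 37.5
tool_pos: [0.6336, -0.2472, 0.1222]
eef_rot: [0.941, 0.075, 0.266, -0.197]
ft_force: [-0.5, -0.2, -0.4]
finger_gap: 0.0399
grasp_force: 0.0
```

```bash
python3 sw.py -.42; python3 -c "
from h import *
a=arm.capture('top');print(a[162:174,318:334].max(2));print(proj('top',[knob(-.42),knob(-.35)]))"
```

```text
pivot est [ 0.6571 -0.2314  0.0834] radius 0.04799136951960715 pos angle -0.3129219531546027 off up 9.25355971652872e-05
tool angle -0.4009485391600329 F tool [-0.6397  0.2057 -0.0092]
turn(tool) [ 0.0191 -0.0003 -0.0011] shift after turn [-0.0001  0.0051 -0.01  ] shift before [-0.0001  0.0053 -0.0099]
[ 1.421   0.8558 -1.1981  1.7744  0.239   0.6966 -1.0726]
[[ 56 106 106  97  95  94  96  95  93  80  74  86  93  95  95  96]
 [ 83 100  97  93  94  94  94  96  95  60  32  37  67  89  96  96]
 [120 130 118  89  89  92  94  95  93  56  18  10  28  48  72  91]
 [ 95 102 124 127 105  85  91  94  93  56  18  10  10  16  29  47]
 [ 75  89  96 102 105 118 133 141 126  67  18   9  10  10   8  21]
 [ 44  68  85  95  82 100 132 148 144  86  25   8  13  10  10  12]
 [ 21  36  47  53  40  50  71 107 131  86  28  12  11  12   7  12]
 [ 14  18  19  22  18  22  26  43  61  44  22  15  15  15  13  12]
 [ 15  18  17  19  16  14  13  16  20  17  16  16  18  18  17  17]
 [ 15  18  18  17  18  17  19  20  15  16  16  16  17  18  21  19]
 [ 16  17  18  18  17  18  39  47  29  17  13  17  25  22  17  17]
 [ 17  15  18  18  16  21  55  67  41  18  15  18  16  18  16  18]]
[[324.1554 167.4128]
 [322.9917 167.633 ]]
```

The fingers are open with zero force. The knob is now at u≈325, v≈167, matching the ON position sprung in (it was 326.6 pulled). Retreating along the tool axis.

Request:
arm_command --steps '[[[0, 0.001, -0.006, 0, 0, 0, -0.06], [0, 0, -0.008, 0, 0, 0, -0.06], [0, 0, -0.01, 0, 0, 0, -0.06], [0, 0, -0.015, 0, 0, 0, -0.06], [0, 0, -0.015, 0, 0, 0, -0.06], [0, 0, -0.015, 0, 0, 0, -0.06], [0, 0, -0.015, 0, 0, 0, -0.06], [0, 0, 0, 0, 0, 0, -0.06]]]'

```text
time_s: 38.35
tool_pos: [0.5944, -0.2843, 0.1895]
eef_rot: [0.941, 0.074, 0.267, -0.196]
ft_force: [0.2, 0.1, -0.7]
finger_gap: 0.0402
grasp_force: 0.0
```

Request:
arm_command --steps '[[[0, 0, -0.02, 0, 0, 0, -0.06], [0, 0, -0.02, 0, 0, 0, -0.06], [0, 0, -0.02, 0, 0, 0, -0.06], [0, 0, -0.02, 0, 0, 0, -0.06], [0, 0, 0, 0, 0, 0, -0.06], [0, 0, 0, 0, 0, 0, -0.06], [0, 0, 0, 0, 0, 0, -0.06], [0, 0, 0, 0, 0, 0, -0.06]]]'

```text
time_s: 39.15
tool_pos: [0.5567, -0.3135, 0.249]
eef_rot: [0.94, 0.076, 0.265, -0.199]
ft_force: [-0.4, 0.6, -0.4]
finger_gap: 0.0402
grasp_force: 0.0
```

```bash
python3 -c "
from h import *
a=arm.capture('scene')[:,:,::-1];b=arm.capture('top')[:,:,::-1]
f=lambda i,r,c,h,w,k:cv2.resize(i[r:r+h,c:c+w],None,fx=k,fy=k,interpolation=cv2.INTER_CUBIC)
im=np.vstack([np.hstack([f(a,60,110,150,200,2),f(b,90,130,150,200,2)]),np.hstack([f(a,255,240,75,100,4),f(b,145,270,75,100,4)])])
cv2.imwrite('pics/end.png',np.clip(1.5*im.astype(float),0,255).astype(np.uint8))
t=cv2.imread('raw_top.png').astype(int);m=(abs(b.astype(int)-t).max(2)>40)[170:250,130:230];v,u=np.where(m);print('changed px',m.sum(),[(x+130,y+170) for x,y in zip(u,v)][:60])"
```

```text
changed px 77 [(np.int64(168), np.int64(193)), (np.int64(166), np.int64(194)), (np.int64(167), np.int64(194)), (np.int64(168), np.int64(194)), (np.int64(169), np.int64(194)), (np.int64(171), np.int64(194)), (np.int64(166), np.int64(195)), (np.int64(167), np.int64(195)), (np.int64(168), np.int64(195)), (np.int64(169), np.int64(195)), (np.int64(170), np.int64(195)), (np.int64(171), np.int64(195)), (np.int64(172), np.int64(195)), (np.int64(166), np.int64(196)), (np.int64(167), np.int64(196)), (np.int64(168), np.int64(196)), (np.int64(169), np.int64(196)), (np.int64(170), np.int64(196)), (np.int64(171), np.int64(196)), (np.int64(172), np.int64(196)), (np.int64(166), np.int64(197)), (np.int64(167), np.int64(197)), (np.int64(168), np.int64(197)), (np.int64(169), np.int64(197)), (np.int64(170), np.int64(197)), (np.int64(171), np.int64(197)), (np.int64(172), np.int64(197)), (np.int64(173), np.int64(197)), (np.int64(166), np.int64(198)), (np.int64(167), np.int64(198)), (np.int64(168), np.int64(198)), (np.int64(170), np.int64(198)), (np.int64(171), np.int64(198)), (np.int64(172), np.int64(198)), (np.int64(168), np.int64(199)), (np.int64(169), np.int64(199)), (np.int64(170), np.int64(199)), (np.int64(171), np.int64(199)), (np.int64(172), np.int64(199)), (np.int64(170), np.int64(200)), (np.int64(191), np.int64(225)), (np.int64(192), np.int64(225)), (np.int64(194), np.int64(225)), (np.int64(190), np.int64(226)), (np.int64(191), np.int64(226)), (np.int64(192), np.int64(226)), (np.int64(193), np.int64(226)), (np.int64(195), np.int64(226)), (np.int64(196), np.int64(226)), (np.int64(190), np.int64(227)), (np.int64(191), np.int64(227)), (np.int64(192), np.int64(227)), (np.int64(193), np.int64(227)), (np.int64(194), np.int64(227)), (np.int64(195), np.int64(227)), (np.int64(196), np.int64(227)), (np.int64(190), np.int64(228)), (np.int64(191), np.int64(228)), (np.int64(192), np.int64(228)), (np.int64(193), np.int64(228))]
```

View pics/end.png

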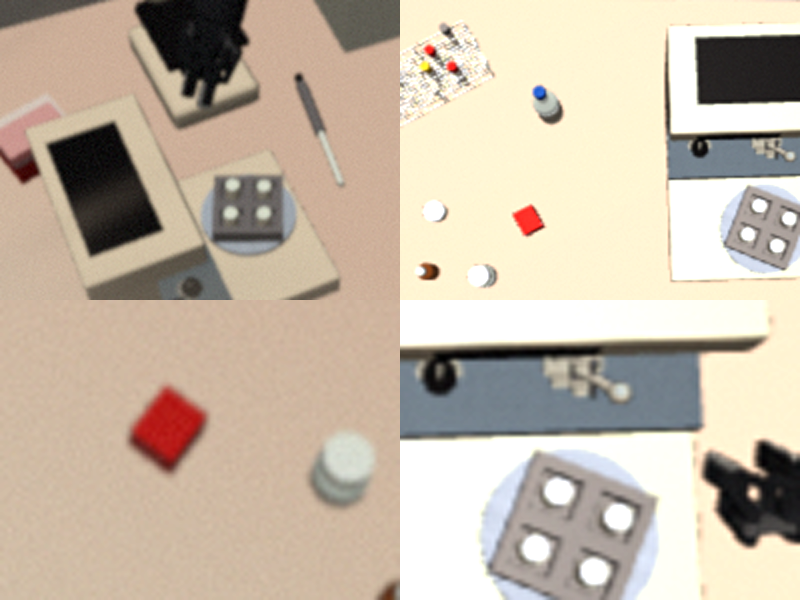

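The knob is at raw (325.1,167.4): over on the ON side, sprung in and locked. All four pellets stand in their wells. In the bench area only the two moved pellets changed, so I'm handing in.

```bash
python3 -c "
from rig import arm
print(arm.hand_in())"
```

```text
the job is handed in; nothing more can be done
None
```

I put both loose pellets in the empty wells, so all four wells hold one standing pellet. I then flipped the toggle to ON, where it sprang back in and locked. The bench items showed no movement in the last pictures, and I handed the job in at about 39 s. On the first try at the knob, the gripper brushed the mill's hood with about 10 N before I changed the grip. The hand-in returned no verdict.

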